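Transfer a row of electrical fittings to the job rack in the same order

ROBOT

A 7-joint arm with a two-finger parallel gripper is mounted at the origin on the work surface. World frame = base frame: x ahead of the robot, y to its left, z up, the work surface at z = 0. Lengths are in m, angles in rad, forces in N, time in s.
With the tool pointing down it reaches from about 0.4 to 0.85 m from the base axis. Payload 4.5 kg.
Tool frame: the origin (TCP) lies on the centre line of the jaws, within the pads' length; the fingertips stand 25 mm ahead of it and the grasp point (between the pads) lies 6 mm ahead of it; z points along the fingers, y is the direction in which the jaws open and shut (so a half turn about z gives the same grasp; the last joint's range is limited). The gripper opens to 88 mm and grips with 3 to 60 N. Pads are 18 mm wide; open, the fingers measure 123 mm over their backs; the gripper's body (75 mm by 187 mm) begins 45 mm behind the grasp point.
Start: joints at [1.34, 0.689, -0.195, 1.565, 0.157, 0.902, -0.215], TCP at [0.164, -0.603, 0.241] pointing down, gripper open.
Joint ranges: [-3.01, 3.01], [-0.46, 2.08], [-1.47, 1.51], [0.13, 2.56], [-1, 4.14], [0.04, 2.09], [-2.66, 2.66]. Speed limits (rad/s): [2.57, 2.57, 3.14, 3.14, 3.14, 3.14, 3.14].

INTERFACE

Orientations are given as a unit quaternion [x, y, z, w].
In Python, from plant import r, eyes gives the robot as it stands.
- The arm moves only by the tool servo_tool, never from a script. Its argument "deltas" is a list of rows, each an object of numbers: "dx", "dy", "dz": the shift along the tool's x, y, z in units of 60 mm (1.0 is 60 mm); "ax", "ay", "az": the turn, a rotation vector about the tool's x, y, z in units of 6 degrees (1.0 is 6 degrees); "hand": the finger opening in mm, from 0 to 88.1. A call has 1 to 10 rows; each row is the pose to reach, as a shift and turn from the pose commanded when the call began, along the tool's axes at that moment; what a row does not reach only later rows make up. A row lasts 1/8 s, in which the tool goes at most 62.5 mm and 10.7 degrees, less where a joint would pass 70% of its speed; a pose out of reach is approached as far as the arm can. A call with a gripper value outside its range is refused whole. The fingers move at their own pace and stop on an object; "newtons" is the grip in N (left out, the last holds). Time passes only in rows, so rows that repeat a pose let the fingers close. It gives the time, the measured TCP pose, the force and the opening at its end, in the units of the state.
- r.get_state(): the state, without advancing time (a new reading comes with each control period).
- eyes.snapshot(name): name is "scene" or "top" or "wrist"; returns (picture, depth): 480x640x3 uint8, red, green, blue; 480x640 float32, m along the optical axis (not along the pixel's ray), 0 where there is no reading.
- eyes.camera_model(name): a dict with "fx", "fy", "cx", "cy" (pixels), "pose" (4x4, takes a point from camera to world coordinates). Camera axes: x right, y up, looking along -z (the intrinsics and any distortion apply to the point x, -y, -z); pixel columns grow to the right and rows downward; lengths in m; the calibration is good to about 2 mm. A picture is of the moment at which its call begins: read the wrist's pose just before it. camera_model takes no time and is no camera call; for the wrist camera it gives the pose at the moment of the call.
- r.finish_job(): hands the job in, once; it reports no verdict.
The state is a dict: "clock": time; "q": joint angles; "qd": joint speeds; "joint_torque": joint torques, N m; "tool_pos": TCP position; "eef_rot": TCP orientation; "contact_force": force on the tool from outside, world axes, zero at the start; "moment": the same for the moment, N m; "opening": opening from 0.0 (shut) to 1.0 (fully open).
Only numpy, scipy, OpenCV 4.12 (cv2) and the standard library are available. Lean on these libraries where they do the work, as an engineer would, in place of code of your own. Each camera call takes 0.05 s, during which the arm holds its last target.

TASK

Move the four electrical fittings from the wooden stock rack to the empty aluminium job rack, one upright in each pocket. Keep them in the same order counted from the racks' upright end plates: the fitting next to the end plate on the stock rack goes next to the end plate on the job rack, and so on along the row. Leave every fitting standing flat on its pocket's floor, released and still.

Things in the scene. Friction and masses are not known exactly. Their poses are not given: they have to be found in the camera images.
- stock_rack: Wooden rack, full at the start, fixed; end plate towards the robot (+-23 degrees). Origin: centre of the base's underside, on the bench; x along the row, away from the end plate. Base 258 x 80 x 12 mm; upright end plate 14 thick, 110 wide, 50 high at x = -136. Seats at x = -96, -32, 32, 96, y = 0, rims 22 mm above the bench; order of the fittings varies.
- job_rack: Empty aluminium rack, fixed; dark end plate away from the robot (+-23 degrees). Origin: centre of the base's underside, on the bench; x along the row, away from the end plate. Base 258 x 80 x 12 mm; upright end plate 14 thick, 110 wide, 50 high at x = -136. Grey pockets with metal rims at x = -96, -32, 32, 96, y = 0: inside 56 x 56, 3 mm rim walls; floors 16 mm, rims 22 mm above the bench.
- plug: Black round plug standing with its three brass pins up: body 42 mm in diameter from 14 to 50 mm above its underside (38 mm foot), flat face at 54 mm, pins 6 mm thick up to 70 mm; about 90 g. Loose, upright. Origin: centre of its underside (at the start on a seat's floor, 16 mm above the bench), z up, x within 9 degrees of the stock rack's x.
- button_box: Grey push-button box, 40 x 40 mm and 46 mm high, with a steel collar (36 mm diameter) and a round black button (28 mm diameter) on top reaching 61 mm; the button does not move; about 110 g. Loose, upright. Origin: centre of its underside (at the start on a seat's floor, 16 mm above the bench), z up, x within 9 degrees of the stock rack's x.
- breaker: White modular circuit breaker: body 36 mm (x) by 44 mm (y), 46 mm high, with a nose 24 mm wide in y across the middle of its top, up to 60 mm, and a small black toggle up to 70 mm (it does not move); about 120 g. Loose, upright. Origin: centre of its underside (at the start on a seat's floor, 16 mm above the bench), z up, x within 9 degrees of the stock rack's x.
- lampholder: White ceramic lampholder: a plain cylinder 42 mm in diameter and 50 mm high, open at the top (34 mm bore, 30 mm deep); about 100 g. Loose, upright. Origin: centre of its underside (at the start on a seat's floor, 16 mm above the bench), z up, x within 9 degrees of the stock rack's x.
- seat_plug: One of four identical wood-rimmed grey seats fixed on the stock rack, which carries the plug at the start. 62 x 62 mm, 10 high, floor 4 thick, 3 mm rim wall (inside 56 x 56, 6 deep). Origin: centre of its underside, 12 mm above the bench; axes as the stock rack's.
- seat_button_box: One of four identical wood-rimmed grey seats fixed on the stock rack, which carries the button box at the start. 62 x 62 mm, 10 high, floor 4 thick, 3 mm rim wall (inside 56 x 56, 6 deep). Origin: centre of its underside, 12 mm above the bench; axes as the stock rack's.
- seat_breaker: One of four identical wood-rimmed grey seats fixed on the stock rack, which carries the breaker at the start. 62 x 62 mm, 10 high, floor 4 thick, 3 mm rim wall (inside 56 x 56, 6 deep). Origin: centre of its underside, 12 mm above the bench; axes as the stock rack's.
- seat_lampholder: One of four identical wood-rimmed grey seats fixed on the stock rack, which carries the lampholder at the start. 62 x 62 mm, 10 high, floor 4 thick, 3 mm rim wall (inside 56 x 56, 6 deep). Origin: centre of its underside, 12 mm above the bench; axes as the stock rack's.
Things that resemble listed ones, but are neither listed nor needed, are in the scene too. What is shaped like the breaker but green or purple is not meant.

How it is judged:
At the end, for the whole second after the job is handed in: Each fitting stands in the job rack's pocket that has the same place, counted from the end plate, as the seat it came from: within 12 mm of the pocket's centre along and across the row, its underside within 4 mm of the pocket floor's height, upright within 0.1 rad, and at rest (((x of seat_plug in the frame of stock_rack between -0.116 and -0.076 m and x of plug in the frame of job_rack between -0.108 and -0.084 m) or (x of seat_plug in the frame of stock_rack between -0.052 and -0.012 m and x of plug in the frame of job_rack between -0.044 and -0.02 m) or (x of seat_plug in the frame of stock_rack between 0.012 and 0.052 m and x of plug in the frame of job_rack between 0.02 and 0.044 m) or (x of seat_plug in the frame of stock_rack between 0.076 and 0.116 m and x of plug in the frame of job_rack between 0.084 and 0.108 m)) and y of plug in the frame of job_rack between -0.012 and 0.012 m and z of plug in the frame of job_rack between 0.012 and 0.02 m and angle between each of plug, button_box, breaker, lampholder's own z axis and vertical below 0.1 rad and linear speed of each of plug, button_box, breaker, lampholder below 0.02 m/s and angular speed of each of plug, button_box, breaker, lampholder below 0.2 rad/s and ((x of seat_button_box in the frame of stock_rack between -0.116 and -0.076 m and x of button_box in the frame of job_rack between -0.108 and -0.084 m) or (x of seat_button_box in the frame of stock_rack between -0.052 and -0.012 m and x of button_box in the frame of job_rack between -0.044 and -0.02 m) or (x of seat_button_box in the frame of stock_rack between 0.012 and 0.052 m and x of button_box in the frame of job_rack between 0.02 and 0.044 m) or (x of seat_button_box in the frame of stock_rack between 0.076 and 0.116 m and x of button_box in the frame of job_rack between 0.084 and 0.108 m)) and y of button_box in the frame of job_rack between -0.012 and 0.012 m and z of button_box in the frame of job_rack between 0.012 and 0.02 m and ((x of seat_breaker in the frame of stock_rack between -0.116 and -0.076 m and x of breaker in the frame of job_rack between -0.108 and -0.084 m) or (x of seat_breaker in the frame of stock_rack between -0.052 and -0.012 m and x of breaker in the frame of job_rack between -0.044 and -0.02 m) or (x of seat_breaker in the frame of stock_rack between 0.012 and 0.052 m and x of breaker in the frame of job_rack between 0.02 and 0.044 m) or (x of seat_breaker in the frame of stock_rack between 0.076 and 0.116 m and x of breaker in the frame of job_rack between 0.084 and 0.108 m)) and y of breaker in the frame of job_rack between -0.012 and 0.012 m and z of breaker in the frame of job_rack between 0.012 and 0.02 m and ((x of seat_lampholder in the frame of stock_rack between -0.116 and -0.076 m and x of lampholder in the frame of job_rack between -0.108 and -0.084 m) or (x of seat_lampholder in the frame of stock_rack between -0.052 and -0.012 m and x of lampholder in the frame of job_rack between -0.044 and -0.02 m) or (x of seat_lampholder in the frame of stock_rack between 0.012 and 0.052 m and x of lampholder in the frame of job_rack between 0.02 and 0.044 m) or (x of seat_lampholder in the frame of stock_rack between 0.076 and 0.116 m and x of lampholder in the frame of job_rack between 0.084 and 0.108 m)) and y of lampholder in the frame of job_rack between -0.012 and 0.012 m and z of lampholder in the frame of job_rack between 0.012 and 0.02 m); the robot touches nothing.
It also fails if it takes over 104 s, if anything falls off the work surface, if the arm or the gripper's body presses on something with over 40 N, if the wrist force passes 120 N, or if a joint passes its speed limit or range.

## Working session

There is one attempt and no reset: what is moved stays moved. The work goes in short steps, Python scripts to look and compute and a tool call to move; the robot and the scene stay as the last step left them, time stands still between calls to the robot, and variables do not carry over. Pictures are saved under pics/ and viewed, and the job is handed in when it is done.

Besides the shell and the picture viewer there is one more tool, called after ">>>" by a JSON object that holds its "method" and its "body". servo_tool: Moves the arm, as the interface text tells. Its arguments: {"type":"object","properties":{"deltas":{"type":"array","items":{"type":"object","properties":{"dx":{"type":"number"},"dy":{"type":"number"},"dz":{"type":"number"},"ax":{"type":"number"},"ay":{"type":"number"},"az":{"type":"number"},"hand":{"type":"number"}}}},"newtons":{"type":"number"}},"required":["deltas"]}

```bash
mkdir -p pics; ls
cat > a.py <<'E'
from plant import r, eyes
import cv2,numpy as np
s=r.get_state();print(s['clock'],s['tool_pos'],s['eef_rot'],s['opening'])
for n in ['scene','top','wrist']:
    m=eyes.camera_model(n);print(n,{k:(np.round(v,4).tolist()) if k!='name' else v for k,v in m.items()})
    p,d=eyes.snapshot(n);cv2.imwrite(f'pics/{n}0.png',p[:,:,::-1]);np.save(f'{n}0.npy',d)
E
python3 a.py
```

```text
pics
0.0 [ 0.16338607 -0.60261664  0.23980592] [ 9.91240674e-01  1.32064688e-01 -1.73446540e-04 -9.02613702e-04] 0.9947241976356351
scene {'fx': 470.1425, 'fy': 470.1425, 'cx': 321.8994, 'cy': 239.7497, 'pose': [[0.4065, -0.6082, 0.6818, 1.0755], [0.9135, 0.2829, -0.2923, -0.2704], [-0.0151, 0.7416, 0.6706, 0.6114], [0.0, 0.0, 0.0, 1.0]]}
top {'fx': 483.3805, 'fy': 483.3805, 'cx': 315.791, 'cy': 239.1762, 'pose': [[0.0298, 0.9857, -0.1659, 0.3695], [-0.9996, 0.0297, -0.003, -0.0058], [0.002, 0.1659, 0.9861, 0.8299], [0.0, 0.0, 0.0, 1.0]]}
wrist {'fx': 432.6409, 'fy': 432.6409, 'cx': 317.4154, 'cy': 247.4633, 'pose': [[0.2622, 0.9246, 0.2762, 0.2342], [-0.965, 0.2517, 0.0735, -0.5836], [-0.0015, -0.2858, 0.9583, 0.3845], [0.0, 0.0, 0.0, 1.0]]}
```

View pics/top0.png

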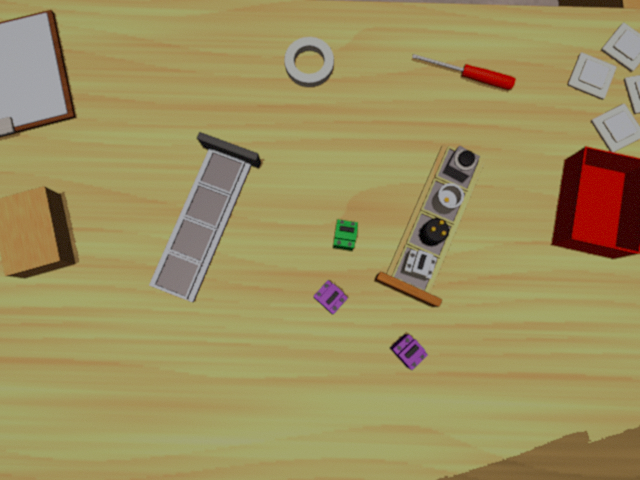

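View pics/scene0.png

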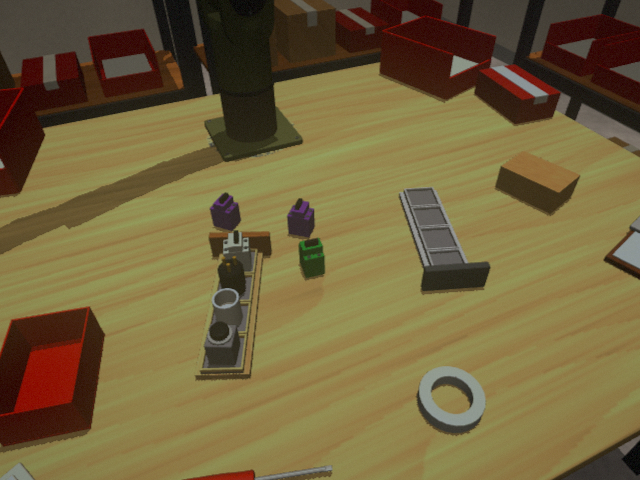

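View pics/wrist0.png

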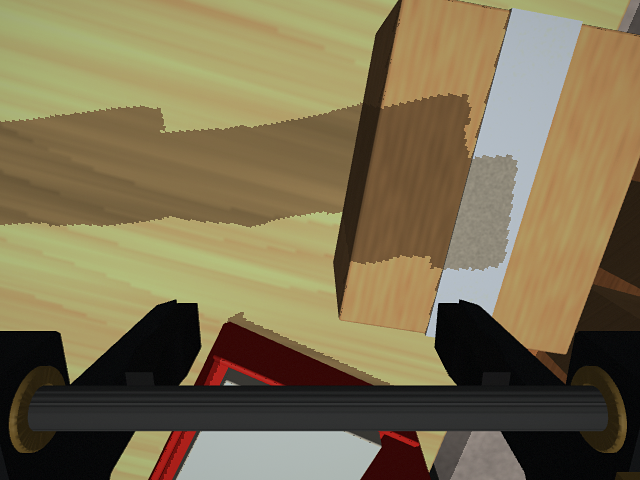

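The top view shows the stock rack (end plate at about (408,290)). Counting from the end plate it holds the breaker (420,263), plug (434,231), lampholder (448,197) and button box (462,161). The job rack is empty, with its dark end plate at (229,150). I'll enlarge both racks.

```bash
cat > h.py <<'E'
import numpy as np
from plant import r, eyes
import cv2
def ray(n,u,v,m=None):
    m=m or eyes.camera_model(n);P=np.array(m['pose'])
    d=np.array([(u-m['cx'])/m['fx'],-(v-m['cy'])/m['fy'],-1.]);return P[:3,3],P[:3,:3]@d
def atz(n,u,v,z,m=None):
    o,d=ray(n,u,v,m);return o+d*(z-o[2])/d[2]
def proj(n,X,m=None):
    m=m or eyes.camera_model(n);P=np.array(m['pose']);p=P[:3,:3].T@(np.array(X)-P[:3,3])
    return m['cx']+m['fx']*p[0]/-p[2], m['cy']+m['fy']*-p[1]/-p[2]
def tri(obs):
    A=np.zeros((3,3));b=np.zeros(3)
    for o,d in obs:
        d=d/np.linalg.norm(d);M=np.eye(3)-np.outer(d,d);A+=M;b+=M@o
    return np.linalg.solve(A,b)
def crop(src,x,y,w,h,k,out):
    p=cv2.imread(src)[y:y+h,x:x+w];cv2.imwrite(out,cv2.resize(p,None,fx=k,fy=k,interpolation=cv2.INTER_CUBIC))
E
python3 - <<'E'
from h import *
crop('pics/top0.png',365,135,130,180,4.4 and 3.3,'pics/c1.png') 
crop('pics/top0.png',140,125,130,180,3.3,'pics/c2.png')
crop('pics/scene0.png',190,190,100,200,3,'pics/c3.png')
crop('pics/scene0.png',390,170,110,130,4,'pics/c4.png')
E
```

```text
(no output)
```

View pics/c1.png

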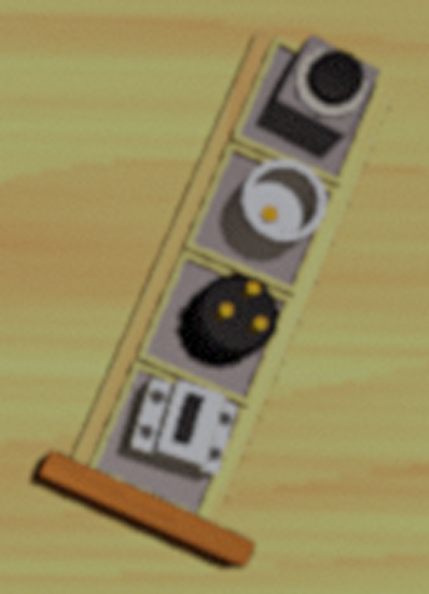

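View pics/c2.png

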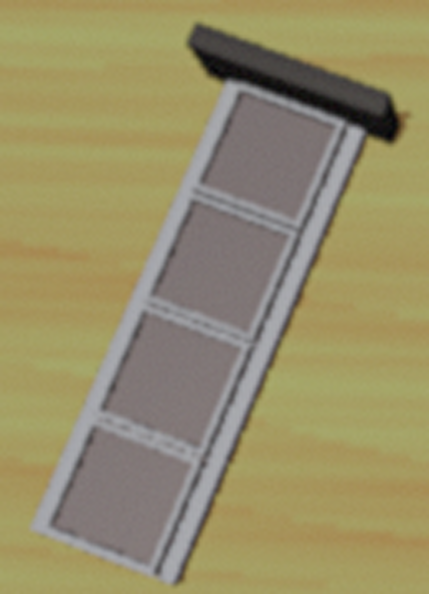

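View pics/c3.png

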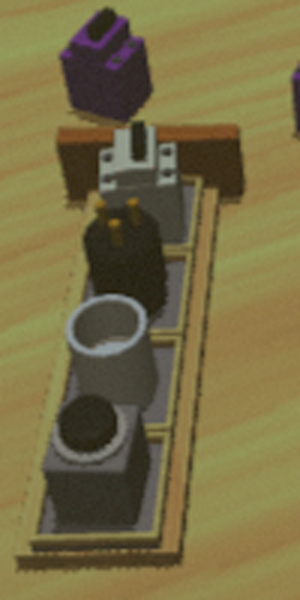

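View pics/c4.png

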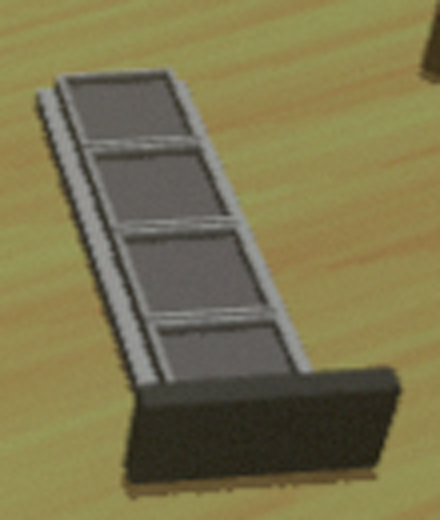

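Run:
```python
from h import *
mt=eyes.camera_model('top');ms=eyes.camera_model('scene')
T=lambda c,k,x,y:((c[0]+.5)/k-.5+x,(c[1]+.5)/k-.5+y)
def both(name,a,b,ca=(3.3,365,135),cb=(3,190,190)):
    A=T(a,*ca);B=T(b,*cb)
    X=tri([ray('top',*A,mt),ray('scene',*B,ms)])
    print(name,np.round(X,4), 'err',np.round(np.subtract(proj('top',X,mt),A),1),np.round(np.subtract(proj('scene',X,ms),B),1))
    return X
both('button',(336,77),(88,420))
both('lamp',(284,199),(107,325))
for p,q in [((254,289),(115,222)),((227,310),(133,201)),((261,322),(100,201))]: both('pin',p,q)
both('toggle',(192,405),(138,127))
both('splateL',(45,458),(240,128)); both('splateR',(248,556),(60,130))
J=dict(ca=(3.3,140,125),cb=(4,390,170))
both('jplate back R',(397,98),(145,390),**J);both('jplate L',(197,26),(397,375),**J)
both('rim end L',(50,526),(173,72),**J);both('rim end R',(158,569),(57,77),**J)
for nm,a in [('top',T((45,527),3.3,140,125))]: pass
# depth heights
d=np.load('top0.npy');
for n,u,v in [('button',466,158),('rimfloor',215,170),('breaker',422,262),('bench',300,300)]:
    P=np.array(mt['pose']);o,dd=ray('top',u,v,mt);print(n,np.round(o+dd*d[v,u],4),d[v,u])
```

```text
button [ 0.6392 -0.2455  0.0723] err [-0.3 -0.1] [-0.4 -0. ]
lamp [ 0.5782 -0.2208  0.0644] err [-0.3 -0.1] [-0.4 -0. ]
pin [ 0.5281 -0.1999  0.0844] err [-0.5 -0.1] [-0.5 -0. ]
pin [ 0.5174 -0.1868  0.0851] err [-0.5 -0.1] [-0.5 -0. ]
pin [ 0.5117 -0.2028  0.0866] err [-0.3 -0.1] [-0.3 -0. ]
toggle [ 0.47   -0.1685  0.0936] err [-0.2 -0. ] [-0.2 -0. ]
splateL [ 0.4477 -0.105   0.0516] err [-0.6 -0.2] [-0.5 -0. ]
splateR [ 0.403  -0.2042  0.0512] err [-0.4 -0.1] [-0.3 -0. ]
jplate back R [0.6428 0.0972 0.0547] err [-1.7 -1. ] [-1.9  0.3]
jplate L [0.6781 0.2002 0.0525] err [-0.7 -0.4] [-0.8  0.2]
rim end L [0.4226 0.2656 0.02  ] err [-1.3 -0.7] [-1.1  0.3]
rim end R [0.4021 0.2079 0.0215] err [-0.7 -0.3] [-0.6  0.1]
button [ 0.6376 -0.2439  0.0764] 0.78685033
rimfloor [0.6244 0.177  0.0138] 0.84759486
breaker [ 0.4639 -0.1693  0.085 ] 0.7496976
bench [0.4032 0.0204 0.0009] 0.8231419
```

Heights come out close to the text's: button 72, lampholder 64, pins 85 and plate 51 mm. The stock rack's yaw is about -24° and the job rack's about 160.5°. Next I'll bring the wrist camera over the stock rack.

```bash
cat >> h.py <<'E'
from scipy.spatial.transform import Rotation as Ro
def plan(*targets):
    # targets (x,y,z,yawdeg of tool x); print deltas from the current pose, assumes tool down desired
    s=r.get_state();p=np.array(s['tool_pos']);R=Ro.from_quat(s['eef_rot'])
    x=R.as_matrix()[:,0];print('t',round(s['clock'],2),'pos',np.round(p,4),'yaw',round(np.degrees(np.arctan2(x[1],x[0])),2),'zaxis',np.round(R.as_matrix()[:,2],4),'open',round(s['opening']*88.1,1),'F',np.round(s['contact_force'],1))
    for t in targets:
        d=R.inv().apply(np.array(t[:3])-p)/.06
        y=np.radians(t[3]);G=Ro.from_matrix(np.array([[np.cos(y),np.sin(y),0],[np.sin(y),-np.cos(y),0],[0,0,-1.]]))
        a=np.degrees((R.inv()*G).as_rotvec())/6
        print(t,'d',np.round(d,3),'a',np.round(a,3))
def wsnap(name):
    m=eyes.camera_model('wrist');p,d=eyes.snapshot('wrist');cv2.imwrite(f'pics/{name}.png',p[:,:,::-1]);np.save(f'{name}.npy',d)
    import pickle;pickle.dump(m,open(f'{name}.pkl','wb'))
def wm(name):
    import pickle;return pickle.load(open(f'{name}.pkl','rb'))
E
python3 -c "
from h import *
plan((.545,-.205,.33,-24),(.555,-.205,.33,-24))"
```

```text
t 0.15 pos [ 0.1634 -0.6028  0.24  ] yaw 15.17 zaxis [-5.0e-04  1.3e-03 -1.0e+00] open 88.1 F [ 0.7  0.1 -0.8]
(0.545, -0.205, 0.33, -24) d [ 7.874 -4.736 -1.494] a [-1.200e-02  6.000e-03  6.529e+00]
(0.555, -0.205, 0.33, -24) d [ 8.034 -4.692 -1.495] a [-1.200e-02  6.000e-03  6.529e+00]
```

>>> {"method": "servo_tool", "body": {"deltas": [{"dx": 0.8, "dy": -0.47, "dz": -0.3, "az": 0.6}, {"dx": 1.6, "dy": -0.95, "dz": -0.6, "az": 1.3}, {"dx": 2.4, "dy": -1.42, "dz": -0.9, "az": 1.95}, {"dx": 3.2, "dy": -1.9, "dz": -1.2, "az": 2.6}, {"dx": 4.0, "dy": -2.37, "dz": -1.4, "az": 3.25}, {"dx": 4.8, "dy": -2.84, "dz": -1.5, "az": 3.9}, {"dx": 5.6, "dy": -3.3, "dz": -1.5, "az": 4.6}, {"dx": 6.4, "dy": -3.8, "dz": -1.5, "az": 5.2}, {"dx": 7.2, "dy": -4.27, "dz": -1.5, "az": 5.9}, {"dx": 7.87, "dy": -4.74, "dz": -1.5, "az": 6.53}]}}

```text
schema error: expected keys dx, dy, dz, ax, ay, az, hand
```

```bash
python3 -c "
from h import *
plan((.545,-.205,.33,-24))"
```

```text
t 0.15 pos [ 0.1634 -0.6028  0.24  ] yaw 15.17 zaxis [-5.0e-04  1.3e-03 -1.0e+00] open 88.1 F [ 0.7  0.1 -0.8]
(0.545, -0.205, 0.33, -24) d [ 7.874 -4.736 -1.494] a [-1.200e-02  6.000e-03  6.529e+00]
```

>>> {"method": "servo_tool", "body": {"deltas": [{"dx": 0.8, "dy": -0.47, "dz": -0.3, "ax": 0, "ay": 0, "az": 0.6, "hand": 88}, {"dx": 2.4, "dy": -1.42, "dz": -0.9, "ax": 0, "ay": 0, "az": 1.95, "hand": 88}, {"dx": 7.87, "dy": -4.74, "dz": -1.5, "ax": 0, "ay": 0, "az": 6.53, "hand": 88}, {"dx": 7.87, "dy": -4.74, "dz": -1.5, "ax": 0, "ay": 0, "az": 6.53, "hand": 88}, {"dx": 7.87, "dy": -4.74, "dz": -1.5, "ax": 0, "ay": 0, "az": 6.53, "hand": 88}, {"dx": 7.87, "dy": -4.74, "dz": -1.5, "ax": 0, "ay": 0, "az": 6.53, "hand": 88}, {"dx": 7.87, "dy": -4.74, "dz": -1.5, "ax": 0, "ay": 0, "az": 6.53, "hand": 88}, {"dx": 7.87, "dy": -4.74, "dz": -1.5, "ax": 0, "ay": 0, "az": 6.53, "hand": 88}, {"dx": 7.87, "dy": -4.74, "dz": -1.5, "ax": 0, "ay": 0, "az": 6.53, "hand": 88}, {"dx": 7.87, "dy": -4.74, "dz": -1.5, "ax": 0, "ay": 0, "az": 6.53, "hand": 88}]}}

```text
clock: 1.4
tool_pos: [0.5488, -0.1987, 0.3305]
eef_rot: [0.979, -0.203, 0.001, -0.002]
contact_force: [-0.1, -0.2, -0.7]
opening: 1.002
```

```bash
python3 -c "
from h import *
plan((.545,-.205,.33,-24))"
```

```text
t 1.4 pos [ 0.5488 -0.1987  0.3305] yaw -23.4 zaxis [ 0.0027  0.0035 -1.    ] open 88.3 F [-0.1 -0.2 -0.7]
(0.545, -0.205, 0.33, -24) d [-0.017  0.121  0.009] a [-0.041 -0.011  0.1  ]
```

```bash
python3 -c "
from h import *
wsnap('w1'); wsnap('w1'); plan((.545,-.205,.33,-24))"
```

```text
t 1.5 pos [ 0.5448 -0.2047  0.3302] yaw -23.92 zaxis [-1.1e-03 -2.0e-04 -1.0e+00] open 87.8 F [ 0.2  0.2 -0. ]
(0.545, -0.205, 0.33, -24) d [0.005 0.004 0.003] a [0.006 0.008 0.014]
```

View pics/w1.png

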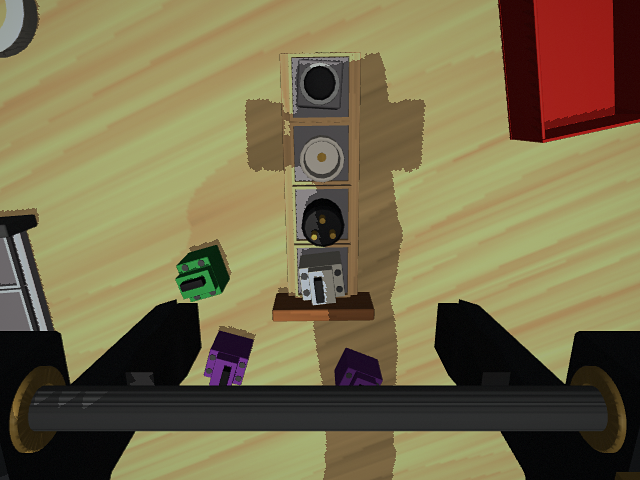

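```bash
python3 -c "
from h import *
crop('pics/w1.png',260,40,130,145,4,'pics/w1a.png');crop('pics/w1.png',260,180,130,145,4,'pics/w1b.png')"
```

```text
(no output)
```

View pics/w1a.png

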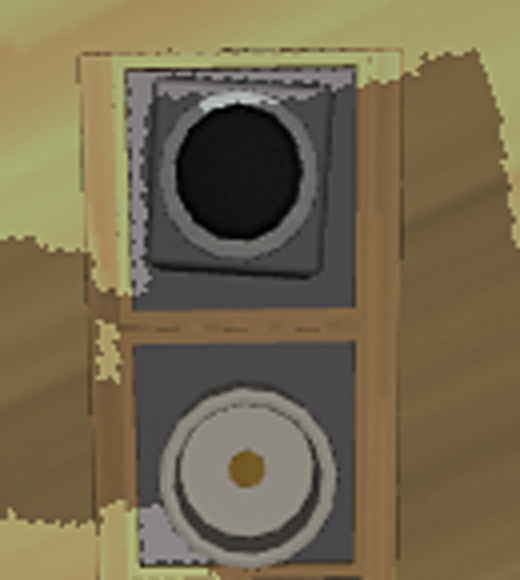

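View pics/w1b.png

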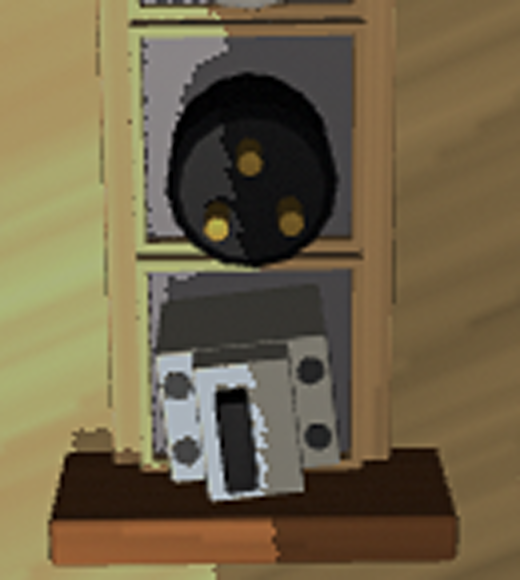

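Run:
```python
from h import *
mt=eyes.camera_model('top');ms=eyes.camera_model('scene');mw=wm('w1')
T=lambda c,k,x,y:((c[0]+.5)/k-.5+x,(c[1]+.5)/k-.5+y)
A=(4,260,40);B=(4,260,180);C=(3.3,365,135);S=(3,190,190)
for n,c,o,t,z,sc in [('button',(239,171),A,(336,77),.077,(88,420)),('lamp',(249,475),A,(284,199),.066,(107,325)),('pin1',(250,160),B,(254,289),.086,(115,222)),('pin2',(217,229),B,(227,310),.086,(133,201)),('pin3',(291,222),B,(261,322),.086,(100,201)),('toggle',(237,440),B,(188,417),.086,None)]:
    obs=[ray('wrist',*T(c,*o),mw),ray('top',*T(t,*C),mt)]
    if sc: obs.append(ray('scene',*T(sc,*S),ms))
    print(n,'2view',np.round(tri(obs[:2]),4),'all',np.round(tri(obs),4),'atz',np.round(atz('w',*T(c,*o),z,mw),4))
pts={}
for n,c,o,z in [('plugface',(257,190),B,.07),('nose',(249,430),B,.076),('brbody',(249,409),B,.062),('boxtop',(240,177),A,.062)]:
    print(n,np.round(atz('w',*T(c,*o),z,mw),4))
# box/breaker corners
def poly(n,L,o,z):
    P=np.array([atz('w',*T(c,*o),z,mw)[:2] for c in L]);print(n,P.mean(0).round(4),'sides',np.linalg.norm(P-np.roll(P,-1,0),axis=1).round(4),[round(float(np.degrees(np.arctan2(*(b-a)[::-1]))),1) for a,b in zip(P,np.roll(P,-1,0))])
poly('box',[(157,80),(335,88),(320,276),(151,266)],A,.062)
poly('nose',[(198,369),(285,359),(302,490),(213,500)],B,.076)
poly('rack rim',[(118,60)],A,.022)
poly('seat4in',[(128,68),(356,66),(355,307),(131,312)],A,.022)
poly('plate',[(50,520),(458,518)],B,.05)
poly('seat1in',[(146,272),(354,270)],B,.022)
```

```text
button 2view [ 0.6401 -0.2458  0.0711] all [ 0.6398 -0.2453  0.0726] atz [ 0.6403 -0.245   0.077 ]
lamp 2view [ 0.5788 -0.2213  0.0629] all [ 0.5787 -0.2209  0.0645] atz [ 0.5795 -0.221   0.066 ]
pin1 2view [ 0.5289 -0.2002  0.083 ] all [ 0.5288 -0.1998  0.0845] atz [ 0.5302 -0.1997  0.086 ]
pin2 2view [ 0.5176 -0.1867  0.0858] all [ 0.5177 -0.1865  0.0853] atz [ 0.5182 -0.1861  0.086 ]
pin3 2view [ 0.5122 -0.203   0.0853] all [ 0.5122 -0.2027  0.0866] atz [ 0.5129 -0.2025  0.086 ]
toggle 2view [ 0.4661 -0.1689  0.0819] all [ 0.4661 -0.1689  0.0819] atz [ 0.468  -0.1692  0.086 ]
plugface [ 0.5193 -0.1969  0.07  ]
nose [ 0.4655 -0.1714  0.076 ]
brbody [ 0.4655 -0.1715  0.062 ]
boxtop [ 0.6401 -0.2451  0.062 ]
box [ 0.6396 -0.2451] sides [0.0393 0.0396 0.0384 0.039 ] [-116.0, 152.4, 63.1, -26.4]
nose [ 0.4654 -0.1715] sides [0.0214 0.035  0.0224 0.035 ] [-106.7, 163.8, 73.3, -17.8]
rack rim [ 0.6787 -0.2301] sides [0.] [0.0]
seat4in [ 0.6395 -0.2457] sides [0.055  0.0556 0.0561 0.0564] [-113.2, 157.3, 67.6, -23.9]
plate [ 0.4319 -0.1584] sides [0.1092 0.1092] [-113.3, 66.7]
seat1in [ 0.488 -0.182] sides [0.0568 0.0568] [-113.1, 66.9]
```

Heights agree with the text (button 72, lampholder 64, pins 85, toggle 82 mm, each within 5 mm). The breaker's yaw is about -17° and the box's about -27°. Next is the job rack.

```bash
python3 -c "
from h import *
plan((.535,.195,.33,-19.5))"
```

```text
t 1.5 pos [ 0.5448 -0.2047  0.3302] yaw -23.92 zaxis [-1.1e-03 -2.0e-04 -1.0e+00] open 87.8 F [ 0.2  0.2 -0. ]
(0.535, 0.195, 0.33, -19.5) d [-2.850e+00 -6.023e+00  2.000e-03] a [ 0.006  0.009 -0.736]
```

>>> {"method": "servo_tool", "body": {"deltas": [{"dx": -0.3, "dy": -0.6, "dz": 0, "ax": 0, "ay": 0, "az": -0.1, "hand": 88}, {"dx": -2.85, "dy": -6.02, "dz": 0, "ax": 0, "ay": 0, "az": -0.74, "hand": 88}, {"dx": -2.85, "dy": -6.02, "dz": 0, "ax": 0, "ay": 0, "az": -0.74, "hand": 88}, {"dx": -2.85, "dy": -6.02, "dz": 0, "ax": 0, "ay": 0, "az": -0.74, "hand": 88}, {"dx": -2.85, "dy": -6.02, "dz": 0, "ax": 0, "ay": 0, "az": -0.74, "hand": 88}, {"dx": -2.85, "dy": -6.02, "dz": 0, "ax": 0, "ay": 0, "az": -0.74, "hand": 88}, {"dx": -2.85, "dy": -6.02, "dz": 0, "ax": 0, "ay": 0, "az": -0.74, "hand": 88}, {"dx": -2.85, "dy": -6.02, "dz": 0, "ax": 0, "ay": 0, "az": -0.74, "hand": 88}, {"dx": -2.85, "dy": -6.02, "dz": 0, "ax": 0, "ay": 0, "az": -0.74, "hand": 88}, {"dx": -2.85, "dy": -6.02, "dz": 0, "ax": 0, "ay": 0, "az": -0.74, "hand": 88}]}}

```text
clock: 2.75
tool_pos: [0.5361, 0.1914, 0.3306]
eef_rot: [0.985, -0.172, 0.0, 0.001]
contact_force: [0.1, -0.2, -0.4]
opening: 0.998
```

```bash
python3 -c "
from h import *
wsnap('w2'); wsnap('w2'); plan()
crop('pics/w2.png',230,20,180,150,4,'pics/w2a.png');crop('pics/w2.png',230,170,180,150,4,'pics/w2b.png')"
```

```text
t 2.85 pos [0.536  0.1923 0.3307] yaw -19.75 zaxis [ 1.e-04 -9.e-04 -1.e+00] open 88.3 F [ 1.   0.1 -0.1]
```

View pics/w2a.png

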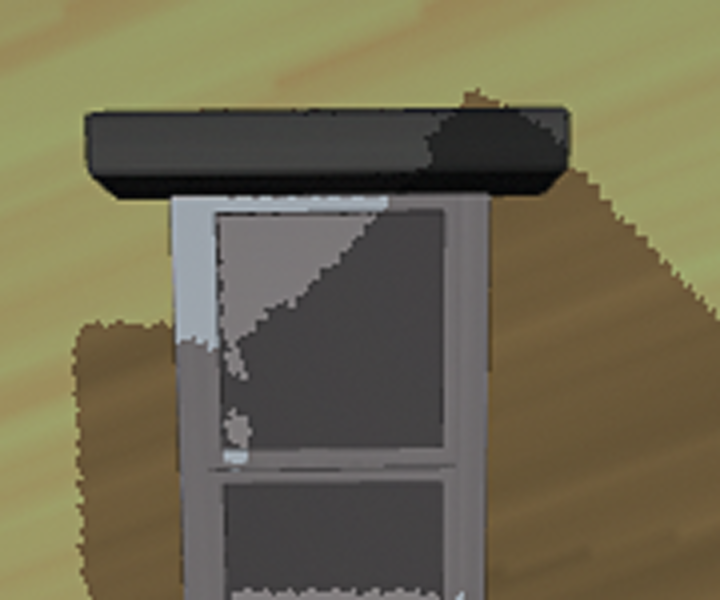

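View pics/w2b.png

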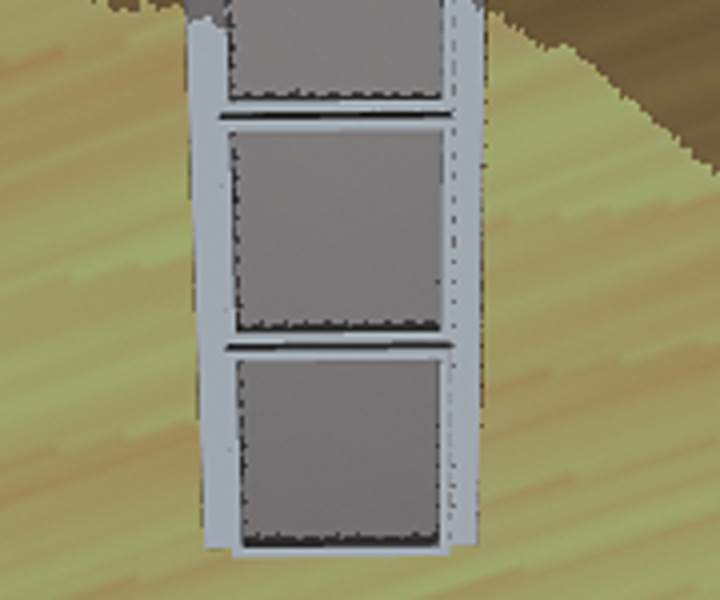

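Run:
```python
from h import *
mw=wm('w2')
T=lambda c,k,x,y:((c[0]+.5)/k-.5+x,(c[1]+.5)/k-.5+y)
A=(4,230,20);B=(4,230,170)
C={}
for n,L,o in [(1,[(217,212),(444,210),(445,450),(222,452)],A),(3,[(231,130),(442,128),(441,330),(237,333)],B),(4,[(237,359),(441,357),(440,548),(242,548)],B)]:
    P=np.array([atz('w',*T(c,*o),.022,mw)[:2] for c in L]);C[n]=P.mean(0);print(n,C[n].round(4),np.linalg.norm(P-np.roll(P,-1,0),axis=1).round(4))
P=np.array([atz('w',*T(c,*o),z,mw)[:2] for c,o,z in [((86,113),A,.05),((569,108),A,.05)]]);print('plate',P.round(4),np.linalg.norm(P[0]-P[1]), np.degrees(np.arctan2(*(P[0]-P[1])[::-1])))
d=C[4]-C[1];print(np.linalg.norm(d),np.degrees(np.arctan2(d[1],d[0])))
u=d/np.linalg.norm(d);c0=np.mean([C[1]+.096*u,C[4]-.096*u,C[3]-.032*u],0)
print('centre',c0,'pockets',[(c0+k*u).round(4).tolist() for k in (-.096,-.032,.032,.096)])
# rim corner height check: outer end corners top & wrist
mt=eyes.camera_model('top')
for c,t in [((233,556),(50,526)),((447,554),(158,569))]:
    print(tri([ray('w',*T(c,*B),mw),ray('t',*T(t,3.3,140,125),mt)]).round(4), atz('w',*T(c,*B),.022,mw).round(4))
print('pocket1 corner',tri([ray('w',*T((217,212),*A),mw),ray('t',*T((240,93),3.3,140,125),mt)]).round(4))
```

```text
1 [0.6206 0.166 ] [0.0554 0.0566 0.0565 0.0566]
3 [0.5001 0.2081] [0.0559 0.056  0.056  0.0563]
4 [0.4396 0.2293] [0.0562 0.0572 0.0564 0.0566]
plate [[0.6827 0.2022]
 [0.6469 0.0994]] 0.1088536645939614 70.78697987326396
0.19180359461952123 160.7240919742101
centre [0.53017977 0.19761826] pockets [[0.6208, 0.1659], [0.5604, 0.1871], [0.5, 0.2082], [0.4396, 0.2293]]
[0.421  0.2662 0.0203] [0.4208 0.2686 0.022 ]
[0.401  0.2091 0.0206] [0.4007 0.2109 0.022 ]
pocket1 corner [0.6573 0.1838 0.0106]
```

Pocket centres, counted from the end plate: (0.621,0.166), (0.560,0.187), (0.500,0.208), (0.440,0.229). The breaker goes first.

```bash
python3 -c "
from h import *
plan((.4655,-.1715,.13,-17))"
```

```text
t 2.85 pos [0.536  0.1923 0.3307] yaw -19.75 zaxis [ 1.e-04 -9.e-04 -1.e+00] open 88.3 F [ 1.   0.1 -0.1]
(0.4655, -0.1715, 0.13, -17) d [0.942 6.102 3.35 ] a [ 0.008 -0.004 -0.458]
```

>>> {"method": "servo_tool", "body": {"deltas": [{"dx": 0.1, "dy": 0.6, "dz": 0, "ax": 0, "ay": 0, "az": 0, "hand": 88}, {"dx": 0.94, "dy": 6.1, "dz": 1.5, "ax": 0, "ay": 0, "az": -0.46, "hand": 88}, {"dx": 0.94, "dy": 6.1, "dz": 1.5, "ax": 0, "ay": 0, "az": -0.46, "hand": 88}, {"dx": 0.94, "dy": 6.1, "dz": 1.5, "ax": 0, "ay": 0, "az": -0.46, "hand": 88}, {"dx": 0.94, "dy": 6.1, "dz": 1.5, "ax": 0, "ay": 0, "az": -0.46, "hand": 88}, {"dx": 0.94, "dy": 6.1, "dz": 1.5, "ax": 0, "ay": 0, "az": -0.46, "hand": 88}, {"dx": 0.94, "dy": 6.1, "dz": 3.35, "ax": 0, "ay": 0, "az": -0.46, "hand": 88}, {"dx": 0.94, "dy": 6.1, "dz": 3.35, "ax": 0, "ay": 0, "az": -0.46, "hand": 88}, {"dx": 0.94, "dy": 6.1, "dz": 3.35, "ax": 0, "ay": 0, "az": -0.46, "hand": 88}, {"dx": 0.94, "dy": 6.1, "dz": 3.35, "ax": 0, "ay": 0, "az": -0.46, "hand": 88}]}}

```text
clock: 4.1
tool_pos: [0.4674, -0.1693, 0.1313]
eef_rot: [0.989, -0.146, 0.001, 0.0]
contact_force: [0.8, -0.4, 1.1]
opening: 0.999
```

```bash
python3 -c "
from h import *
wsnap('w3');plan((.4655,-.1715,.055,-17));wsnap('w3');plan((.4655,-.1715,.055,-17))"
```

```text
t 4.15 pos [ 0.468  -0.1691  0.1321] yaw -16.76 zaxis [ 4.5e-03 -9.0e-04 -1.0e+00] open 88.0 F [ 0.3 -0.4  0.9]
(0.4655, -0.1715, 0.055, -17) d [-0.035  0.051  1.284] a [-0.005 -0.044  0.04 ]
t 4.2 pos [ 0.4683 -0.1691  0.1323] yaw -16.74 zaxis [ 0.0054 -0.0011 -1.    ] open 87.7 F [ 0.4 -0.6 -0.1]
(0.4655, -0.1715, 0.055, -17) d [-0.039  0.053  1.289] a [-0.005 -0.052  0.043]
```

View pics/w3.png

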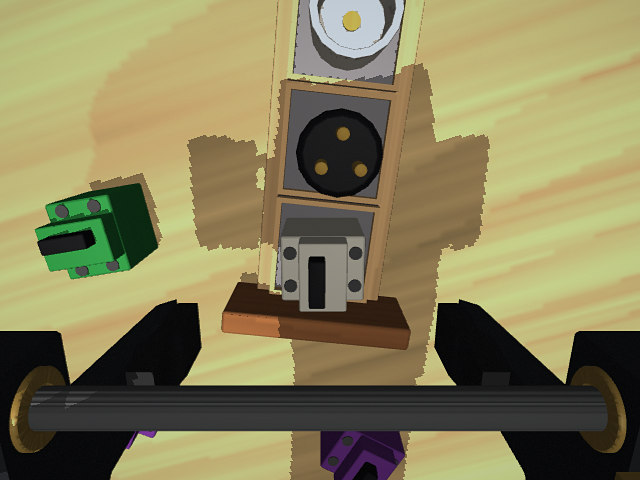

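>>> {"method": "servo_tool", "body": {"deltas": [{"dx": -0.03, "dy": 0.04, "dz": 0.4, "ax": 0, "ay": 0, "az": 0, "hand": 88}, {"dx": -0.03, "dy": 0.04, "dz": 0.8, "ax": 0, "ay": 0, "az": 0, "hand": 88}, {"dx": -0.03, "dy": 0.04, "dz": 1.1, "ax": 0, "ay": 0, "az": 0, "hand": 88}, {"dx": -0.03, "dy": 0.04, "dz": 1.27, "ax": 0, "ay": 0, "az": 0, "hand": 88}, {"dx": -0.03, "dy": 0.04, "dz": 1.27, "ax": 0, "ay": 0, "az": 0, "hand": 88}, {"dx": -0.03, "dy": 0.04, "dz": 1.27, "ax": 0, "ay": 0, "az": 0, "hand": 88}]}}

```text
clock: 4.95
tool_pos: [0.4646, -0.1712, 0.0545]
eef_rot: [0.989, -0.146, 0.001, 0.0]
contact_force: [0.4, 0.4, -0.4]
opening: 0.993
```

```bash
python3 -c "
from h import *
plan((.4655,-.1715,.055,-17));wsnap('w4');plan((.4655,-.1715,.055,-17))"
```

```text
t 4.95 pos [ 0.4646 -0.1712  0.0545] yaw -16.8 zaxis [ 1.9e-03 -6.0e-04 -1.0e+00] open 87.5 F [ 0.4  0.4 -0.4]
(0.4655, -0.1715, 0.055, -17) d [ 0.016 -0.    -0.009] a [ 0.    -0.019  0.034]
t 5.0 pos [ 0.4644 -0.1713  0.0544] yaw -16.8 zaxis [ 1.7e-03 -6.0e-04 -1.0e+00] open 87.9 F [-0.3  0.6  0.4]
(0.4655, -0.1715, 0.055, -17) d [ 0.018 -0.002 -0.01 ] a [ 0.    -0.017  0.033]
```

View pics/w4.png

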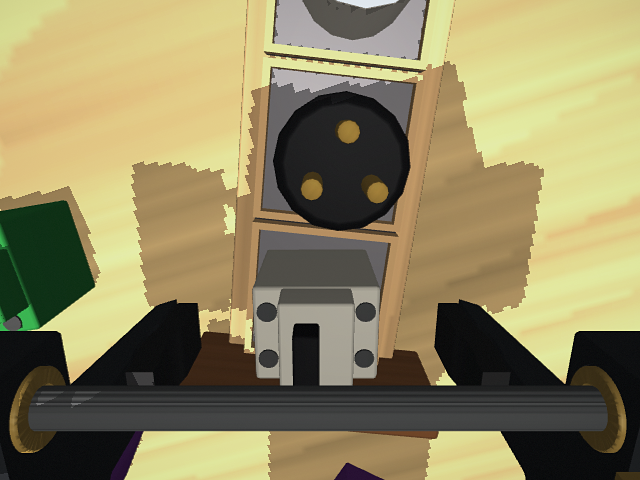

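Pose is right and the breaker sits centred and square between the fingers. I'll close on it with 25 N.

>>> {"method": "servo_tool", "body": {"deltas": [{"dx": 0, "dy": 0, "dz": 0, "ax": 0, "ay": 0, "az": 0, "hand": 30}, {"dx": 0, "dy": 0, "dz": 0, "ax": 0, "ay": 0, "az": 0, "hand": 30}, {"dx": 0, "dy": 0, "dz": 0, "ax": 0, "ay": 0, "az": 0, "hand": 30}, {"dx": 0, "dy": 0, "dz": 0, "ax": 0, "ay": 0, "az": 0, "hand": 30}, {"dx": 0, "dy": 0, "dz": 0, "ax": 0, "ay": 0, "az": 0, "hand": 30}, {"dx": 0, "dy": 0, "dz": 0, "ax": 0, "ay": 0, "az": 0, "hand": 30}, {"dx": 0, "dy": 0, "dz": 0, "ax": 0, "ay": 0, "az": 0, "hand": 30}], "newtons": 25}}

```text
clock: 5.88
tool_pos: [0.4638, -0.1711, 0.0534]
eef_rot: [0.989, -0.146, 0.0, 0.0]
contact_force: [-0.0, 0.2, 0.3]
opening: 0.497
```

```bash
python3 -c "
from h import *
plan((.6208,.1655,.17,-19.3),(.6208,.1655,.0555,-19.3))"
```

```text
t 5.88 pos [ 0.4638 -0.1711  0.0534] yaw -16.81 zaxis [ 1.e-04 -0.e+00 -1.e+00] open 43.8 F [-0.   0.2  0.3]
(0.6208, 0.1655, 0.17, -19.3) d [ 0.882 -6.127 -1.943] a [-0.    -0.001  0.416]
(0.6208, 0.1655, 0.0555, -19.3) d [ 0.882 -6.127 -0.035] a [-0.    -0.001  0.416]
```

>>> {"method": "servo_tool", "body": {"deltas": [{"dx": 0, "dy": 0, "dz": -0.5, "ax": 0, "ay": 0, "az": 0, "hand": 30}, {"dx": 0, "dy": 0, "dz": -1.3, "ax": 0, "ay": 0, "az": 0, "hand": 30}, {"dx": 0.1, "dy": -0.6, "dz": -2.0, "ax": 0, "ay": 0, "az": 0.1, "hand": 30}, {"dx": 0.24, "dy": -1.5, "dz": -2.0, "ax": 0, "ay": 0, "az": 0.2, "hand": 30}, {"dx": 0.37, "dy": -2.5, "dz": -2.0, "ax": 0, "ay": 0, "az": 0.3, "hand": 30}, {"dx": 0.5, "dy": -3.5, "dz": -2.0, "ax": 0, "ay": 0, "az": 0.4, "hand": 30}, {"dx": 0.64, "dy": -4.5, "dz": -2.0, "ax": 0, "ay": 0, "az": 0.42, "hand": 30}, {"dx": 0.78, "dy": -5.4, "dz": -2.0, "ax": 0, "ay": 0, "az": 0.42, "hand": 30}, {"dx": 0.855, "dy": -6.14, "dz": -2.0, "ax": 0, "ay": 0, "az": 0.42, "hand": 30}, {"dx": 0.855, "dy": -6.14, "dz": -2.0, "ax": 0, "ay": 0, "az": 0.42, "hand": 30}]}}

```text
clock: 7.12
tool_pos: [0.6193, 0.1726, 0.1727]
eef_rot: [0.986, -0.164, -0.0, -0.002]
contact_force: [-0.0, -0.6, -1.3]
opening: 0.496
```

```bash
python3 -c "
from h import *
wsnap('w5');plan((.619,.166,.055,-19.3));wsnap('w5');plan((.619,.166,.055,-19.3))"
```

```text
t 7.17 pos [0.6188 0.1688 0.1726] yaw -19.12 zaxis [-1.1e-03  4.0e-04 -1.0e+00] open 43.4 F [ 0.2 -0.6 -1.9]
(0.619, 0.166, 0.055, -19.3) d [0.02  0.042 1.96 ] a [0.    0.012 0.03 ]
t 7.22 pos [0.6187 0.1663 0.1728] yaw -19.29 zaxis [-0.0015 -0.0013 -1.    ] open 43.8 F [-0.4  0.  -0.2]
(0.619, 0.166, 0.055, -19.3) d [ 0.008 -0.     1.963] a [0.016 0.009 0.001]
```

View pics/w5.png

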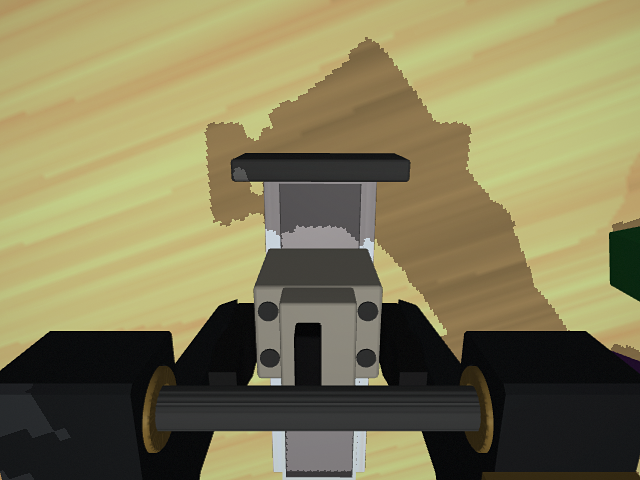

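>>> {"method": "servo_tool", "body": {"deltas": [{"dx": 0, "dy": 0, "dz": 0.6, "ax": 0, "ay": 0, "az": 0, "hand": 30}, {"dx": 0, "dy": 0, "dz": 1.2, "ax": 0, "ay": 0, "az": 0, "hand": 30}, {"dx": 0, "dy": 0, "dz": 1.6, "ax": 0, "ay": 0, "az": 0, "hand": 30}, {"dx": 0, "dy": 0, "dz": 1.8, "ax": 0, "ay": 0, "az": 0, "hand": 30}, {"dx": 0, "dy": 0, "dz": 1.9, "ax": 0, "ay": 0, "az": 0, "hand": 30}, {"dx": 0, "dy": 0, "dz": 1.96, "ax": 0, "ay": 0, "az": 0, "hand": 30}, {"dx": 0, "dy": 0, "dz": 1.96, "ax": 0, "ay": 0, "az": 0, "hand": 30}, {"dx": 0, "dy": 0, "dz": 1.96, "ax": 0, "ay": 0, "az": 0, "hand": 30}]}}

```text
clock: 8.22
tool_pos: [0.6199, 0.1668, 0.0565]
eef_rot: [0.986, -0.168, 0.001, -0.0]
contact_force: [-1.0, -0.5, -0.1]
opening: 0.496
```

```bash
python3 -c "
from h import *
plan((.619,.166,.0535,-19.3));wsnap('w6');plan((.619,.166,.0535,-19.3))"
```

```text
t 8.22 pos [0.6199 0.1668 0.0565] yaw -19.32 zaxis [ 1.1e-03  3.0e-04 -1.0e+00] open 43.7 F [-1.  -0.5 -0.1]
(0.619, 0.166, 0.0535, -19.3) d [-0.009  0.018  0.049] a [-0.006 -0.009 -0.004]
t 8.28 pos [0.6198 0.1668 0.0564] yaw -19.32 zaxis [ 1.e-03  2.e-04 -1.e+00] open 44.0 F [-0.1 -0.9 -1.3]
(0.619, 0.166, 0.0535, -19.3) d [-0.008  0.017  0.048] a [-0.005 -0.008 -0.004]
```

View pics/w6.png

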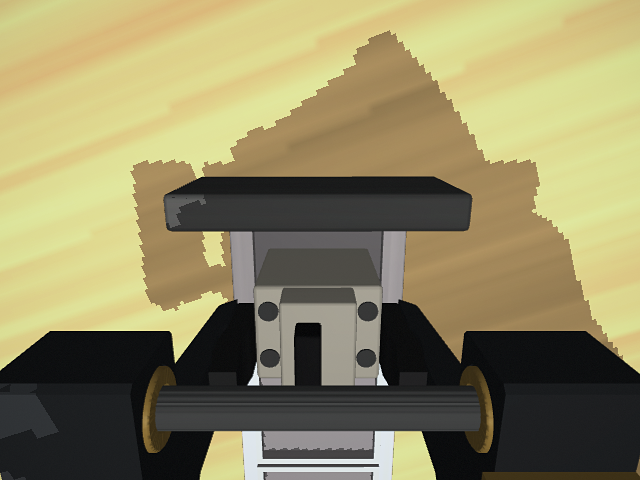

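>>> {"method": "servo_tool", "body": {"deltas": [{"dx": 0, "dy": 0, "dz": 0.035, "ax": 0, "ay": 0, "az": 0, "hand": 30}, {"dx": 0, "dy": 0, "dz": 0.035, "ax": 0, "ay": 0, "az": 0, "hand": 30}, {"dx": 0, "dy": 0, "dz": 0.035, "ax": 0, "ay": 0, "az": 0, "hand": 70}, {"dx": 0, "dy": 0, "dz": 0.035, "ax": 0, "ay": 0, "az": 0, "hand": 70}, {"dx": 0, "dy": 0, "dz": 0.035, "ax": 0, "ay": 0, "az": 0, "hand": 70}, {"dx": 0, "dy": 0, "dz": 0.035, "ax": 0, "ay": 0, "az": 0, "hand": 70}, {"dx": 0, "dy": 0, "dz": -0.2, "ax": 0, "ay": 0, "az": 0, "hand": 70}, {"dx": 0, "dy": 0, "dz": -0.9, "ax": 0, "ay": 0, "az": 0, "hand": 88}, {"dx": 0, "dy": 0, "dz": -1.8, "ax": 0, "ay": 0, "az": 0, "hand": 88}, {"dx": 0, "dy": 0, "dz": -2.4, "ax": 0, "ay": 0, "az": 0, "hand": 88}]}}

```text
clock: 9.52
tool_pos: [0.6204, 0.1668, 0.2036]
eef_rot: [0.986, -0.168, 0.002, -0.001]
contact_force: [0.7, 1.0, 0.1]
opening: 0.996
```

```bash
python3 -c "
from h import *
wsnap('w7');plan((.5196,-.197,.2,-23),(.5196,-.197,.12,-23))"
```

```text
t 9.57 pos [0.6229 0.1674 0.208 ] yaw -19.35 zaxis [ 0.0109  0.0032 -0.9999] open 87.9 F [-0.2  0.6  1.8]
(0.5196, -0.197, 0.2, -23) d [0.387 6.301 0.095] a [-0.066 -0.086  0.608]
(0.5196, -0.197, 0.12, -23) d [0.375 6.31  1.428] a [-0.066 -0.086  0.608]
```

View pics/w7.png

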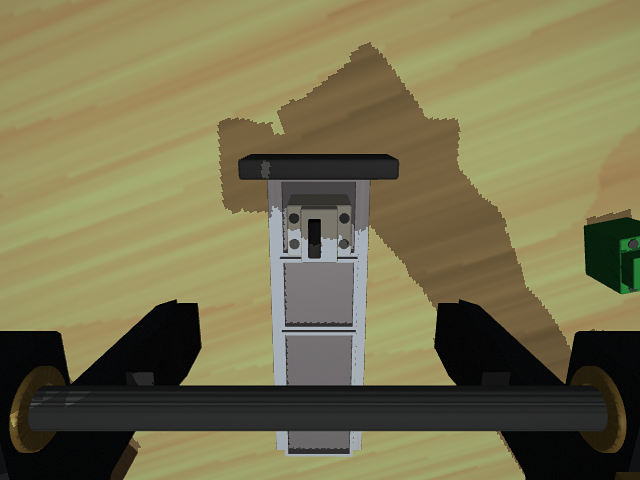

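>>> {"method": "servo_tool", "body": {"deltas": [{"dx": 0.06, "dy": 0.6, "dz": 0, "ax": 0, "ay": 0, "az": 0.1, "hand": 88}, {"dx": 0.15, "dy": 1.5, "dz": 0, "ax": 0, "ay": 0, "az": 0.2, "hand": 88}, {"dx": 0.25, "dy": 2.5, "dz": 0, "ax": 0, "ay": 0, "az": 0.3, "hand": 88}, {"dx": 0.33, "dy": 3.5, "dz": 0, "ax": 0, "ay": 0, "az": 0.5, "hand": 88}, {"dx": 0.38, "dy": 4.5, "dz": 0, "ax": 0, "ay": 0, "az": 0.61, "hand": 88}, {"dx": 0.38, "dy": 5.4, "dz": 0.2, "ax": 0, "ay": 0, "az": 0.61, "hand": 88}, {"dx": 0.38, "dy": 6.0, "dz": 0.8, "ax": 0, "ay": 0, "az": 0.61, "hand": 88}, {"dx": 0.38, "dy": 6.3, "dz": 1.3, "ax": 0, "ay": 0, "az": 0.61, "hand": 88}, {"dx": 0.38, "dy": 6.3, "dz": 1.3, "ax": 0, "ay": 0, "az": 0.61, "hand": 88}, {"dx": 0.38, "dy": 6.3, "dz": 1.3, "ax": 0, "ay": 0, "az": 0.61, "hand": 88}]}}

```text
clock: 10.82
tool_pos: [0.5172, -0.1965, 0.123]
eef_rot: [0.98, -0.199, 0.001, -0.0]
contact_force: [0.8, 0.0, -0.4]
opening: 0.997
```

```bash
python3 -c "
from h import *
wsnap('w8');wsnap('w8');plan((.5196,-.197,.055,-23))"
```

```text
t 10.93 pos [ 0.5175 -0.1963  0.1233] yaw -22.86 zaxis [ 0.003 -0.    -1.   ] open 87.8 F [0.7 0.1 0.9]
(0.5196, -0.197, 0.055, -23) d [ 3.400e-02 -1.000e-03  1.138e+00] a [-0.011 -0.027  0.024]
```

View pics/w8.png

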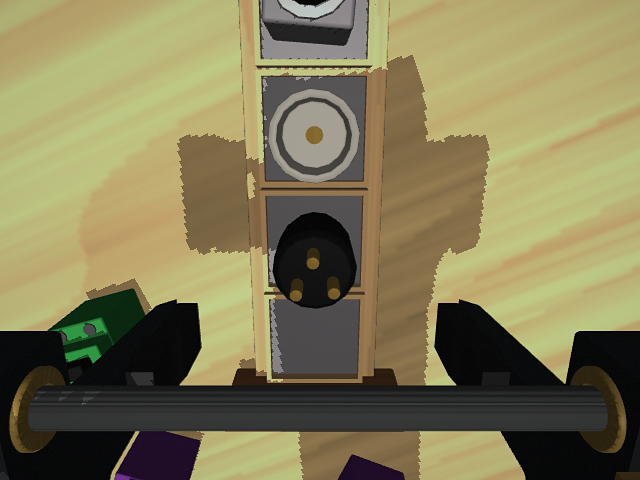

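Run:
```python
from h import *
mw=wm('w1')
c=np.array([.5196,-.197]);y=np.radians(-23);x=np.array([np.cos(y),np.sin(y)]);yy=np.array([np.sin(y),-np.cos(y)])
for n,u,v,z in [('g base tr',219,241,.0),('g base r',230,274,.0),('g top br',201,301,.046),('g t bl',180,298,.046),('lampc',0,0,0)]:
    p=atz('w',u,v,z,mw)[:2]
    for nm,o in [('plug',(.5196,-.197)),('lamp',(.579,-.221))]:
        print(n,nm,'tool x,y',((p-o)@x).round(4),((p-o)@yy).round(4))
```

```text
g base tr plug tool x,y -0.0326 -0.1189
g base tr lamp tool x,y -0.0967 -0.1178
g base r plug tool x,y -0.0727 -0.1091
g base r lamp tool x,y -0.1368 -0.108
g top br plug tool x,y -0.0865 -0.1323
g top br lamp tool x,y -0.1505 -0.1312
g t bl plug tool x,y -0.0827 -0.1545
g t bl lamp tool x,y -0.1468 -0.1534
lampc plug tool x,y 0.2148 -0.3147
lampc lamp tool x,y 0.1507 -0.3136
```

>>> {"method": "servo_tool", "body": {"deltas": [{"dx": 0.03, "dy": 0, "dz": 0.4, "ax": 0, "ay": 0, "az": 0, "hand": 88}, {"dx": 0.03, "dy": 0, "dz": 0.8, "ax": 0, "ay": 0, "az": 0, "hand": 88}, {"dx": 0.03, "dy": 0, "dz": 1.05, "ax": 0, "ay": 0, "az": 0, "hand": 88}, {"dx": 0.03, "dy": 0, "dz": 1.13, "ax": 0, "ay": 0, "az": 0, "hand": 88}, {"dx": 0.03, "dy": 0, "dz": 1.13, "ax": 0, "ay": 0, "az": 0, "hand": 88}, {"dx": 0.03, "dy": 0, "dz": 1.13, "ax": 0, "ay": 0, "az": 0, "hand": 88}]}}

```text
clock: 11.68
tool_pos: [0.5181, -0.1985, 0.0548]
eef_rot: [0.98, -0.199, 0.001, 0.0]
contact_force: [-0.4, 0.8, 0.5]
opening: 0.997
```

```bash
python3 -c "
from h import *
wsnap('w9');plan((.5196,-.197,.055,-23))"
```

```text
t 11.72 pos [ 0.518  -0.1985  0.0547] yaw -22.99 zaxis [ 1.3e-03 -5.0e-04 -1.0e+00] open 88.3 F [-0.9 -0.1  0. ]
(0.5196, -0.197, 0.055, -23) d [ 0.015 -0.033 -0.005] a [-0.001 -0.013  0.001]
```

View pics/w9.png

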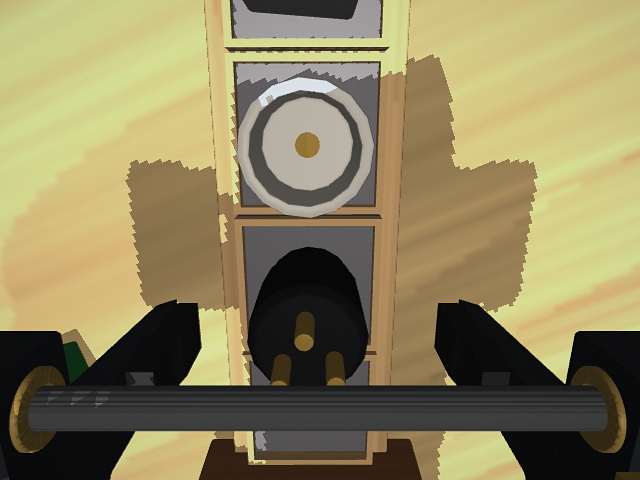

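>>> {"method": "servo_tool", "body": {"deltas": [{"dx": 0.015, "dy": -0.035, "dz": 0, "ax": 0, "ay": 0, "az": 0, "hand": 88}, {"dx": 0.015, "dy": -0.035, "dz": 0, "ax": 0, "ay": 0, "az": 0, "hand": 30}, {"dx": 0.015, "dy": -0.035, "dz": 0, "ax": 0, "ay": 0, "az": 0, "hand": 30}, {"dx": 0.015, "dy": -0.035, "dz": 0, "ax": 0, "ay": 0, "az": 0, "hand": 30}, {"dx": 0.015, "dy": -0.035, "dz": 0, "ax": 0, "ay": 0, "az": 0, "hand": 30}, {"dx": 0.015, "dy": -0.035, "dz": 0, "ax": 0, "ay": 0, "az": 0, "hand": 30}, {"dx": 0.015, "dy": -0.035, "dz": 0, "ax": 0, "ay": 0, "az": 0, "hand": 30}, {"dx": 0.015, "dy": -0.035, "dz": 0, "ax": 0, "ay": 0, "az": 0, "hand": 30}]}}

```text
clock: 12.72
tool_pos: [0.5192, -0.1966, 0.054]
eef_rot: [0.98, -0.199, 0.0, -0.0]
contact_force: [-0.6, 0.6, 0.2]
opening: 0.466
```

```bash
python3 -c "
from h import *
plan((.5604,.1865,.174,-19.3))"
```

```text
t 12.72 pos [ 0.5192 -0.1966  0.054 ] yaw -22.98 zaxis [ 0.  0. -1.] open 41.1 F [-0.6  0.6  0.2]
(0.5604, 0.1865, 0.174, -19.3) d [-1.86  -6.147 -1.999] a [-0.001 -0.    -0.613]
```

>>> {"method": "servo_tool", "body": {"deltas": [{"dx": 0, "dy": 0, "dz": -0.5, "ax": 0, "ay": 0, "az": 0, "hand": 30}, {"dx": 0, "dy": 0, "dz": -1.3, "ax": 0, "ay": 0, "az": 0, "hand": 30}, {"dx": -0.15, "dy": -0.5, "dz": -2.0, "ax": 0, "ay": 0, "az": -0.1, "hand": 30}, {"dx": -0.42, "dy": -1.4, "dz": -2.0, "ax": 0, "ay": 0, "az": -0.2, "hand": 30}, {"dx": -0.7, "dy": -2.35, "dz": -2.0, "ax": 0, "ay": 0, "az": -0.3, "hand": 30}, {"dx": -1.0, "dy": -3.3, "dz": -2.0, "ax": 0, "ay": 0, "az": -0.4, "hand": 30}, {"dx": -1.28, "dy": -4.25, "dz": -2.0, "ax": 0, "ay": 0, "az": -0.5, "hand": 30}, {"dx": -1.57, "dy": -5.2, "dz": -2.0, "ax": 0, "ay": 0, "az": -0.61, "hand": 30}, {"dx": -1.8, "dy": -5.95, "dz": -2.0, "ax": 0, "ay": 0, "az": -0.61, "hand": 30}, {"dx": -1.86, "dy": -6.15, "dz": -2.0, "ax": 0, "ay": 0, "az": -0.61, "hand": 30}]}}

```text
clock: 13.98
tool_pos: [0.5598, 0.1913, 0.1736]
eef_rot: [0.986, -0.165, -0.0, -0.001]
contact_force: [-0.5, -0.2, -1.8]
opening: 0.466
```

```bash
python3 -c "
from h import *
wsnap('w10');plan((.5604,.1865,.055,-19.3));wsnap('w10');plan((.5604,.1865,.055,-19.3))"
```

```text
t 14.03 pos [0.56   0.1907 0.1736] yaw -19.03 zaxis [-3.e-04  2.e-03 -1.e+00] open 41.4 F [1.7 0.6 0.3]
(0.5604, 0.1865, 0.055, -19.3) d [0.031 0.068 1.977] a [-0.017  0.009  0.045]
t 14.07 pos [0.5601 0.1878 0.1736] yaw -19.19 zaxis [-5.e-04 -0.e+00 -1.e+00] open 41.4 F [ 0.  -0.2 -2. ]
(0.5604, 0.1865, 0.055, -19.3) d [0.013 0.018 1.977] a [0.002 0.005 0.019]
```

View pics/w10.png

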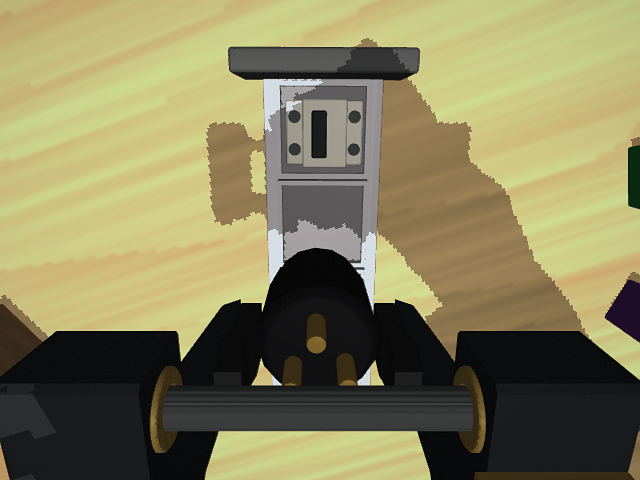

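>>> {"method": "servo_tool", "body": {"deltas": [{"dx": 0, "dy": 0, "dz": 0.6, "ax": 0, "ay": 0, "az": 0, "hand": 30}, {"dx": 0, "dy": 0, "dz": 1.2, "ax": 0, "ay": 0, "az": 0, "hand": 30}, {"dx": 0, "dy": 0, "dz": 1.6, "ax": 0, "ay": 0, "az": 0, "hand": 30}, {"dx": 0, "dy": 0, "dz": 1.8, "ax": 0, "ay": 0, "az": 0, "hand": 30}, {"dx": 0, "dy": 0, "dz": 1.92, "ax": 0, "ay": 0, "az": 0, "hand": 30}, {"dx": 0, "dy": 0, "dz": 1.98, "ax": 0, "ay": 0, "az": 0, "hand": 30}, {"dx": 0, "dy": 0, "dz": 1.98, "ax": 0, "ay": 0, "az": 0, "hand": 30}, {"dx": 0, "dy": 0, "dz": 1.98, "ax": 0, "ay": 0, "az": 0, "hand": 30}]}}

```text
clock: 15.08
tool_pos: [0.5609, 0.1867, 0.0558]
eef_rot: [0.986, -0.168, 0.001, -0.0]
contact_force: [-0.1, -0.1, -1.4]
opening: 0.468
```

```bash
python3 -c "
from h import *
wsnap('w11');plan((.5604,.1865,.054,-19.3))"
```

```text
t 15.12 pos [0.5609 0.1868 0.0558] yaw -19.32 zaxis [ 1.e-03  3.e-04 -1.e+00] open 40.9 F [-0.4  1.  -1. ]
(0.5604, 0.1865, 0.054, -19.3) d [-0.006  0.007  0.029] a [-0.006 -0.008 -0.003]
```

View pics/w11.png

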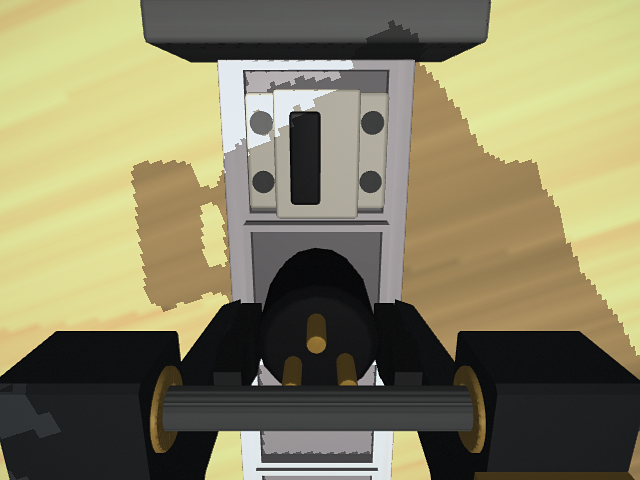

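The plug is over pocket 2 and about 1 mm up. I'll lower slightly, release and lift.

>>> {"method": "servo_tool", "body": {"deltas": [{"dx": 0, "dy": 0, "dz": 0.02, "ax": 0, "ay": 0, "az": 0, "hand": 30}, {"dx": 0, "dy": 0, "dz": 0.02, "ax": 0, "ay": 0, "az": 0, "hand": 30}, {"dx": 0, "dy": 0, "dz": 0.02, "ax": 0, "ay": 0, "az": 0, "hand": 70}, {"dx": 0, "dy": 0, "dz": 0.02, "ax": 0, "ay": 0, "az": 0, "hand": 70}, {"dx": 0, "dy": 0, "dz": 0.02, "ax": 0, "ay": 0, "az": 0, "hand": 70}, {"dx": 0, "dy": 0, "dz": 0.02, "ax": 0, "ay": 0, "az": 0, "hand": 70}, {"dx": 0, "dy": 0, "dz": -0.2, "ax": 0, "ay": 0, "az": 0, "hand": 70}, {"dx": 0, "dy": 0, "dz": -0.9, "ax": 0, "ay": 0, "az": 0, "hand": 88}, {"dx": 0, "dy": 0, "dz": -1.8, "ax": 0, "ay": 0, "az": 0, "hand": 88}, {"dx": 0, "dy": 0, "dz": -2.4, "ax": 0, "ay": 0, "az": 0, "hand": 88}]}}

```text
clock: 16.38
tool_pos: [0.5613, 0.1867, 0.2026]
eef_rot: [0.986, -0.168, 0.002, -0.001]
contact_force: [0.6, 0.3, -0.3]
opening: 1.0
```

```bash
python3 -c "
from h import *
wsnap('w12');plan((.579,-.221,.12,-23))"
```

```text
t 16.43 pos [0.5636 0.1874 0.2067] yaw -19.36 zaxis [ 0.0099  0.0036 -0.9999] open 88.4 F [0.3 0.2 3.1]
(0.579, -0.221, 0.12, -23) d [2.486 6.346 1.422] a [-0.066 -0.076  0.607]
```

View pics/w12.png

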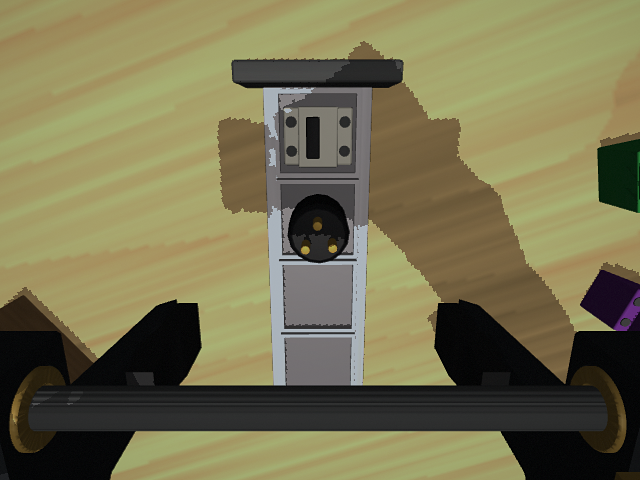

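>>> {"method": "servo_tool", "body": {"deltas": [{"dx": 0.25, "dy": 0.6, "dz": 0, "ax": 0, "ay": 0, "az": 0.1, "hand": 88}, {"dx": 0.6, "dy": 1.5, "dz": 0, "ax": 0, "ay": 0, "az": 0.2, "hand": 88}, {"dx": 1.0, "dy": 2.5, "dz": 0, "ax": 0, "ay": 0, "az": 0.3, "hand": 88}, {"dx": 1.4, "dy": 3.5, "dz": 0, "ax": 0, "ay": 0, "az": 0.5, "hand": 88}, {"dx": 1.8, "dy": 4.5, "dz": 0, "ax": 0, "ay": 0, "az": 0.61, "hand": 88}, {"dx": 2.15, "dy": 5.4, "dz": 0.2, "ax": 0, "ay": 0, "az": 0.61, "hand": 88}, {"dx": 2.4, "dy": 6.05, "dz": 0.8, "ax": 0, "ay": 0, "az": 0.61, "hand": 88}, {"dx": 2.52, "dy": 6.34, "dz": 1.3, "ax": 0, "ay": 0, "az": 0.61, "hand": 88}, {"dx": 2.52, "dy": 6.34, "dz": 1.3, "ax": 0, "ay": 0, "az": 0.61, "hand": 88}, {"dx": 2.52, "dy": 6.34, "dz": 1.3, "ax": 0, "ay": 0, "az": 0.61, "hand": 88}]}}

```text
clock: 17.68
tool_pos: [0.5782, -0.2209, 0.1225]
eef_rot: [0.98, -0.198, 0.001, -0.001]
contact_force: [0.3, -0.8, 0.3]
opening: 1.0
```

```bash
python3 -c "
from h import *
wsnap('w13');wsnap('w13');plan((.579,-.221,.055,-23))"
```

```text
t 17.77 pos [ 0.5787 -0.2207  0.1229] yaw -22.84 zaxis [ 2.7e-03  2.0e-04 -1.0e+00] open 88.2 F [-0.   0.4 -0.2]
(0.579, -0.221, 0.055, -23) d [0.004 0.004 1.132] a [-0.012 -0.023  0.026]
```

View pics/w13.png

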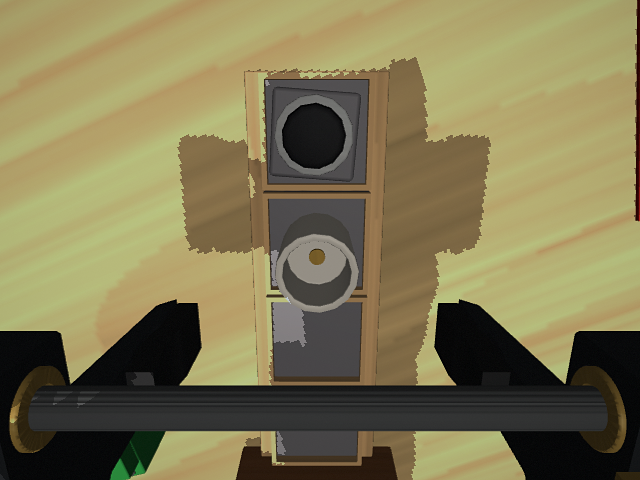

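>>> {"method": "servo_tool", "body": {"deltas": [{"dx": 0.02, "dy": -0.02, "dz": 0.4, "ax": 0, "ay": 0, "az": 0, "hand": 88}, {"dx": 0.02, "dy": -0.02, "dz": 0.8, "ax": 0, "ay": 0, "az": 0, "hand": 88}, {"dx": 0.02, "dy": -0.02, "dz": 1.05, "ax": 0, "ay": 0, "az": 0, "hand": 88}, {"dx": 0.02, "dy": -0.02, "dz": 1.12, "ax": 0, "ay": 0, "az": 0, "hand": 88}, {"dx": 0.02, "dy": -0.02, "dz": 1.12, "ax": 0, "ay": 0, "az": 0, "hand": 88}, {"dx": 0.02, "dy": -0.02, "dz": 1.12, "ax": 0, "ay": 0, "az": 0, "hand": 88}]}}

```text
clock: 18.52
tool_pos: [0.5795, -0.222, 0.0549]
eef_rot: [0.98, -0.199, 0.001, 0.0]
contact_force: [-0.9, -0.3, 0.3]
opening: 0.998
```

```bash
python3 -c "
from h import *
wsnap('w14');plan((.579,-.221,.055,-23))"
```

```text
t 18.57 pos [ 0.5794 -0.2221  0.0549] yaw -22.99 zaxis [ 1.4e-03 -6.0e-04 -1.0e+00] open 88.1 F [-0.   0.6  0.6]
(0.579, -0.221, 0.055, -23) d [-0.013 -0.014 -0.002] a [-0.    -0.015  0.001]
```

View pics/w14.png

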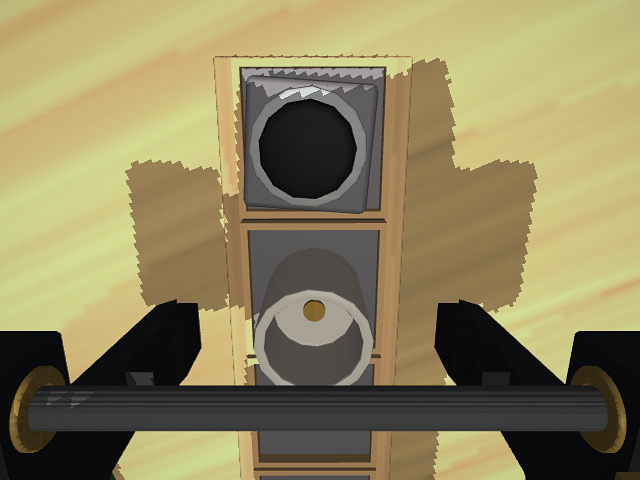

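>>> {"method": "servo_tool", "body": {"deltas": [{"dx": 0, "dy": -0.02, "dz": 0, "ax": 0, "ay": 0, "az": 0, "hand": 88}, {"dx": 0, "dy": -0.02, "dz": 0, "ax": 0, "ay": 0, "az": 0, "hand": 30}, {"dx": 0, "dy": -0.02, "dz": 0, "ax": 0, "ay": 0, "az": 0, "hand": 30}, {"dx": 0, "dy": -0.02, "dz": 0, "ax": 0, "ay": 0, "az": 0, "hand": 30}, {"dx": 0, "dy": -0.02, "dz": 0, "ax": 0, "ay": 0, "az": 0, "hand": 30}, {"dx": 0, "dy": -0.02, "dz": 0, "ax": 0, "ay": 0, "az": 0, "hand": 30}, {"dx": 0, "dy": -0.02, "dz": 0, "ax": 0, "ay": 0, "az": 0, "hand": 30}, {"dx": 0, "dy": -0.02, "dz": 0, "ax": 0, "ay": 0, "az": 0, "hand": 30}]}}

```text
clock: 19.58
tool_pos: [0.5793, -0.2207, 0.054]
eef_rot: [0.98, -0.199, 0.0, 0.0]
contact_force: [0.1, -0.4, 0.7]
opening: 0.474
```

```bash
python3 -c "
from h import *
plan((.5,.2078,.174,-19.3))"
```

```text
t 19.57 pos [ 0.5793 -0.2207  0.054 ] yaw -22.99 zaxis [ 0. -0. -1.] open 41.7 F [ 0.1 -0.4  0.7]
(0.5, 0.2078, 0.174, -19.3) d [-4.006 -6.057 -2.   ] a [ 0.    -0.    -0.615]
```

>>> {"method": "servo_tool", "body": {"deltas": [{"dx": 0, "dy": 0, "dz": -0.5, "ax": 0, "ay": 0, "az": 0, "hand": 30}, {"dx": 0, "dy": 0, "dz": -1.3, "ax": 0, "ay": 0, "az": 0, "hand": 30}, {"dx": -0.25, "dy": -0.38, "dz": -2.0, "ax": 0, "ay": 0, "az": -0.1, "hand": 30}, {"dx": -0.75, "dy": -1.1, "dz": -2.0, "ax": 0, "ay": 0, "az": -0.2, "hand": 30}, {"dx": -1.3, "dy": -1.95, "dz": -2.0, "ax": 0, "ay": 0, "az": -0.3, "hand": 30}, {"dx": -1.85, "dy": -2.8, "dz": -2.0, "ax": 0, "ay": 0, "az": -0.4, "hand": 30}, {"dx": -2.4, "dy": -3.65, "dz": -2.0, "ax": 0, "ay": 0, "az": -0.5, "hand": 30}, {"dx": -2.95, "dy": -4.5, "dz": -2.0, "ax": 0, "ay": 0, "az": -0.61, "hand": 30}, {"dx": -3.5, "dy": -5.3, "dz": -2.0, "ax": 0, "ay": 0, "az": -0.61, "hand": 30}, {"dx": -4.0, "dy": -6.06, "dz": -2.0, "ax": 0, "ay": 0, "az": -0.61, "hand": 30}]}}

```text
clock: 20.82
tool_pos: [0.4996, 0.2099, 0.174]
eef_rot: [0.986, -0.168, -0.0, -0.0]
contact_force: [0.9, 0.3, -1.7]
opening: 0.467
```

```bash
python3 -c "
from h import *
wsnap('w15');wsnap('w15');wsnap('w15');plan((.5,.2078,.055,-19.3))"
```

```text
t 20.98 pos [0.499  0.2123 0.1738] yaw -18.89 zaxis [-6.0e-04  2.1e-03 -1.0e+00] open 41.4 F [-0.1 -0.6 -0.6]
(0.5, 0.2078, 0.055, -19.3) d [0.042 0.068 1.979] a [-0.017  0.012  0.069]
```

View pics/w15.png

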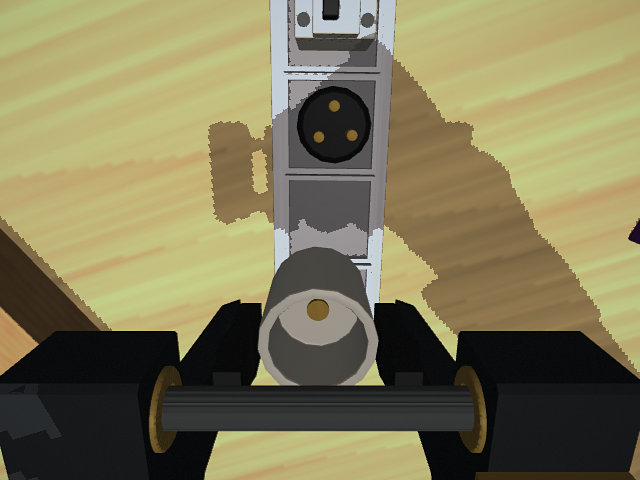

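>>> {"method": "servo_tool", "body": {"deltas": [{"dx": 0, "dy": 0, "dz": 0.6, "ax": 0, "ay": 0, "az": 0, "hand": 30}, {"dx": 0, "dy": 0, "dz": 1.2, "ax": 0, "ay": 0, "az": 0, "hand": 30}, {"dx": 0, "dy": 0, "dz": 1.5, "ax": 0, "ay": 0, "az": 0, "hand": 30}, {"dx": 0, "dy": 0, "dz": 1.5, "ax": 0, "ay": 0, "az": 0, "hand": 30}, {"dx": 0, "dy": 0, "dz": 1.8, "ax": 0, "ay": 0, "az": 0, "hand": 30}, {"dx": 0, "dy": 0, "dz": 1.92, "ax": 0, "ay": 0, "az": 0, "hand": 30}, {"dx": 0, "dy": 0, "dz": 1.98, "ax": 0, "ay": 0, "az": 0, "hand": 30}, {"dx": 0, "dy": 0, "dz": 1.98, "ax": 0, "ay": 0, "az": 0, "hand": 30}, {"dx": 0, "dy": 0, "dz": 1.98, "ax": 0, "ay": 0, "az": 0, "hand": 30}]}}

```text
clock: 22.1
tool_pos: [0.5006, 0.2079, 0.0555]
eef_rot: [0.986, -0.168, 0.0, -0.0]
contact_force: [0.1, 1.0, -1.5]
opening: 0.472
```

```bash
python3 -c "
from h import *
wsnap('w16');plan((.5,.2078,.054,-19.3))"
```

```text
t 22.15 pos [0.5006 0.2079 0.0556] yaw -19.33 zaxis [ 7.e-04  2.e-04 -1.e+00] open 41.4 F [ 0.2 -0.8 -0.9]
(0.5, 0.2078, 0.054, -19.3) d [-0.009  0.005  0.026] a [-0.004 -0.006 -0.004]
```

View pics/w16.png

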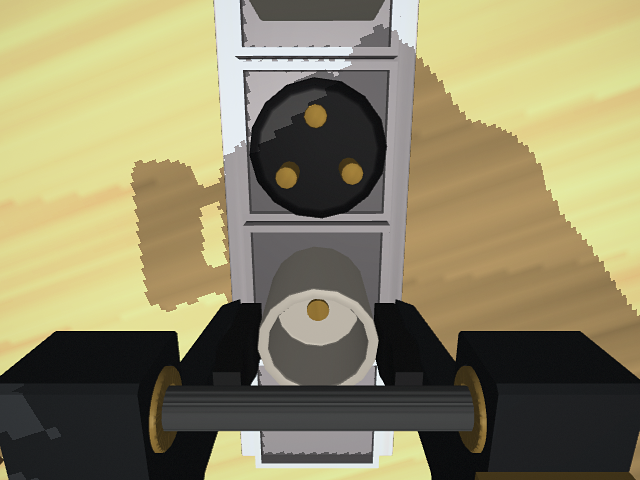

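>>> {"method": "servo_tool", "body": {"deltas": [{"dx": 0, "dy": 0, "dz": 0.02, "ax": 0, "ay": 0, "az": 0, "hand": 30}, {"dx": 0, "dy": 0, "dz": 0.02, "ax": 0, "ay": 0, "az": 0, "hand": 30}, {"dx": 0, "dy": 0, "dz": 0.02, "ax": 0, "ay": 0, "az": 0, "hand": 70}, {"dx": 0, "dy": 0, "dz": 0.02, "ax": 0, "ay": 0, "az": 0, "hand": 70}, {"dx": 0, "dy": 0, "dz": 0.02, "ax": 0, "ay": 0, "az": 0, "hand": 70}, {"dx": 0, "dy": 0, "dz": 0.02, "ax": 0, "ay": 0, "az": 0, "hand": 70}, {"dx": 0, "dy": 0, "dz": -0.2, "ax": 0, "ay": 0, "az": 0, "hand": 70}, {"dx": 0, "dy": 0, "dz": -0.9, "ax": 0, "ay": 0, "az": 0, "hand": 88}, {"dx": 0, "dy": 0, "dz": -1.8, "ax": 0, "ay": 0, "az": 0, "hand": 88}, {"dx": 0, "dy": 0, "dz": -2.4, "ax": 0, "ay": 0, "az": 0, "hand": 88}]}}

```text
clock: 23.4
tool_pos: [0.501, 0.2079, 0.2024]
eef_rot: [0.986, -0.168, 0.001, -0.001]
contact_force: [0.4, -0.5, -0.1]
opening: 0.994
```

```bash
python3 -c "
from h import *
wsnap('w17');plan((.64,-.2453,.12,-26.8))"
```

```text
t 23.45 pos [0.5031 0.2086 0.2061] yaw -19.36 zaxis [ 0.0089  0.0041 -1.    ] open 87.9 F [1.4 0.2 3.2]
(0.64, -0.2453, 0.12, -26.8) d [4.65  6.391 1.424] a [-0.07  -0.063  1.24 ]
```

View pics/w17.png

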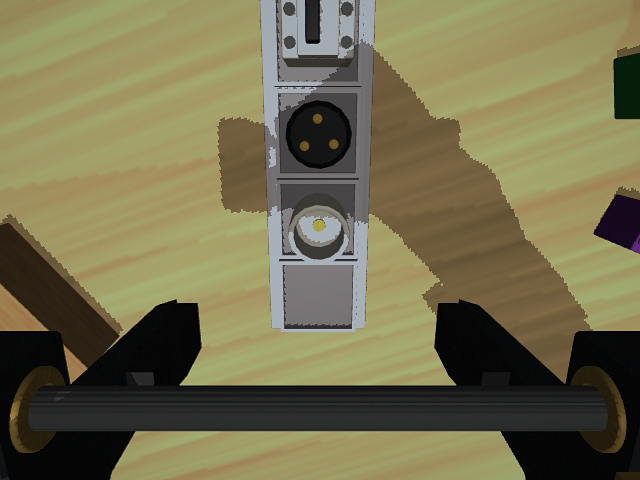

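>>> {"method": "servo_tool", "body": {"deltas": [{"dx": 0.3, "dy": 0.4, "dz": 0, "ax": 0, "ay": 0, "az": 0.1, "hand": 88}, {"dx": 0.85, "dy": 1.15, "dz": 0, "ax": 0, "ay": 0, "az": 0.3, "hand": 88}, {"dx": 1.4, "dy": 1.9, "dz": 0, "ax": 0, "ay": 0, "az": 0.5, "hand": 88}, {"dx": 1.95, "dy": 2.7, "dz": 0, "ax": 0, "ay": 0, "az": 0.7, "hand": 88}, {"dx": 2.5, "dy": 3.5, "dz": 0, "ax": 0, "ay": 0, "az": 0.9, "hand": 88}, {"dx": 3.1, "dy": 4.3, "dz": 0, "ax": 0, "ay": 0, "az": 1.1, "hand": 88}, {"dx": 3.7, "dy": 5.1, "dz": 0, "ax": 0, "ay": 0, "az": 1.24, "hand": 88}, {"dx": 4.3, "dy": 5.9, "dz": 0.4, "ax": 0, "ay": 0, "az": 1.24, "hand": 88}, {"dx": 4.69, "dy": 6.39, "dz": 1.0, "ax": 0, "ay": 0, "az": 1.24, "hand": 88}, {"dx": 4.69, "dy": 6.39, "dz": 1.3, "ax": 0, "ay": 0, "az": 1.24, "hand": 88}]}}

```text
clock: 24.7
tool_pos: [0.6374, -0.2519, 0.1195]
eef_rot: [0.972, -0.234, -0.001, 0.002]
contact_force: [-0.6, 0.4, -0.5]
opening: 0.998
```

```bash
python3 -c "
from h import *
wsnap('w18');wsnap('w18');wsnap('w18');plan((.64,-.2453,.055,-26.8))"
```

```text
t 24.85 pos [ 0.6385 -0.245   0.1207] yaw -26.68 zaxis [-0.0019  0.0022 -1.    ] open 88.5 F [0.9 0.2 0.4]
(0.64, -0.2453, 0.055, -26.8) d [ 0.028 -0.007  1.095] a [-0.011  0.026  0.019]
```

View pics/w18.png

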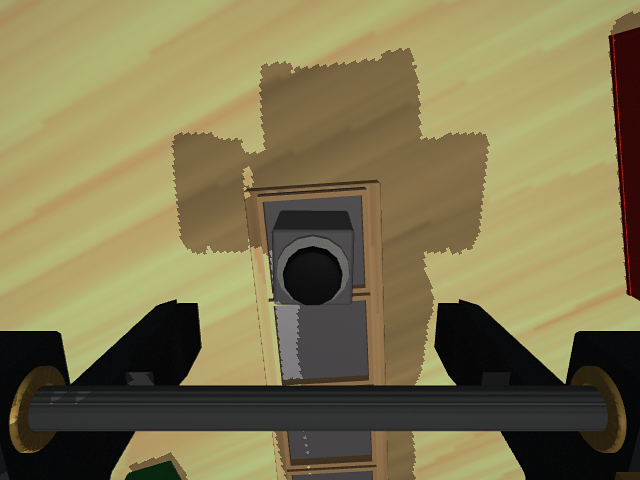

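>>> {"method": "servo_tool", "body": {"deltas": [{"dx": 0.02, "dy": -0.02, "dz": 0.4, "ax": 0, "ay": 0, "az": 0, "hand": 88}, {"dx": 0.02, "dy": -0.02, "dz": 0.8, "ax": 0, "ay": 0, "az": 0, "hand": 88}, {"dx": 0.02, "dy": -0.02, "dz": 1.0, "ax": 0, "ay": 0, "az": 0, "hand": 88}, {"dx": 0.02, "dy": -0.02, "dz": 1.1, "ax": 0, "ay": 0, "az": 0, "hand": 88}, {"dx": 0.02, "dy": -0.02, "dz": 1.1, "ax": 0, "ay": 0, "az": 0, "hand": 88}, {"dx": 0.02, "dy": -0.02, "dz": 1.1, "ax": 0, "ay": 0, "az": 0, "hand": 88}]}}

```text
clock: 25.6
tool_pos: [0.6413, -0.2468, 0.0562]
eef_rot: [0.973, -0.231, 0.001, 0.0]
contact_force: [0.4, 0.2, 0.5]
opening: 0.997
```

```bash
python3 -c "
from h import *
wsnap('w19');plan((.64,-.2453,.055,-26.8))"
```

```text
t 25.65 pos [ 0.6412 -0.2468  0.0561] yaw -26.77 zaxis [ 1.4e-03 -6.0e-04 -1.0e+00] open 88.2 F [-0.4 -0.4  0.5]
(0.64, -0.2453, 0.055, -26.8) d [-0.03  -0.014  0.019] a [-0.001 -0.015  0.005]
```

View pics/w19.png

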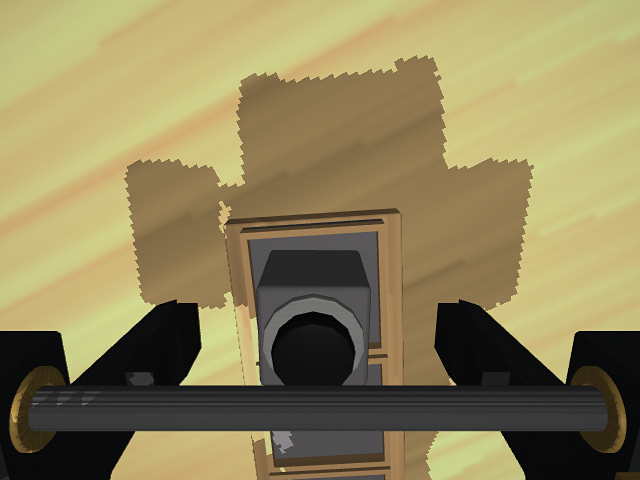

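>>> {"method": "servo_tool", "body": {"deltas": [{"dx": -0.02, "dy": -0.02, "dz": 0.02, "ax": 0, "ay": 0, "az": 0, "hand": 88}, {"dx": -0.02, "dy": -0.02, "dz": 0.02, "ax": 0, "ay": 0, "az": 0, "hand": 30}, {"dx": -0.02, "dy": -0.02, "dz": 0.02, "ax": 0, "ay": 0, "az": 0, "hand": 30}, {"dx": -0.02, "dy": -0.02, "dz": 0.02, "ax": 0, "ay": 0, "az": 0, "hand": 30}, {"dx": -0.02, "dy": -0.02, "dz": 0.02, "ax": 0, "ay": 0, "az": 0, "hand": 30}, {"dx": -0.02, "dy": -0.02, "dz": 0.02, "ax": 0, "ay": 0, "az": 0, "hand": 30}, {"dx": -0.02, "dy": -0.02, "dz": 0.02, "ax": 0, "ay": 0, "az": 0, "hand": 30}, {"dx": -0.02, "dy": -0.02, "dz": 0.02, "ax": 0, "ay": 0, "az": 0, "hand": 30}]}}

```text
clock: 26.65
tool_pos: [0.6401, -0.245, 0.054]
eef_rot: [0.973, -0.231, 0.0, 0.0]
contact_force: [0.3, 0.2, -0.4]
opening: 0.45
```

```bash
python3 -c "
from h import *
plan((.4396,.229,.174,-19.3))"
```

```text
t 26.65 pos [ 0.6401 -0.245   0.054 ] yaw -26.77 zaxis [ 1.e-04 -1.e-04 -1.e+00] open 39.6 F [ 0.3  0.2 -0.4]
(0.4396, 0.229, 0.174, -19.3) d [-6.542 -5.548 -2.   ] a [ 1.000e-03 -1.000e-03 -1.244e+00]
```

>>> {"method": "servo_tool", "body": {"deltas": [{"dx": 0, "dy": 0, "dz": -0.5, "ax": 0, "ay": 0, "az": 0, "hand": 30}, {"dx": 0, "dy": 0, "dz": -1.3, "ax": 0, "ay": 0, "az": 0, "hand": 30}, {"dx": -0.4, "dy": -0.34, "dz": -2.0, "ax": 0, "ay": 0, "az": -0.2, "hand": 30}, {"dx": -1.05, "dy": -0.9, "dz": -2.0, "ax": 0, "ay": 0, "az": -0.4, "hand": 30}, {"dx": -1.8, "dy": -1.5, "dz": -2.0, "ax": 0, "ay": 0, "az": -0.6, "hand": 30}, {"dx": -2.5, "dy": -2.1, "dz": -2.0, "ax": 0, "ay": 0, "az": -0.8, "hand": 30}, {"dx": -3.2, "dy": -2.7, "dz": -2.0, "ax": 0, "ay": 0, "az": -1.0, "hand": 30}, {"dx": -3.9, "dy": -3.3, "dz": -2.0, "ax": 0, "ay": 0, "az": -1.24, "hand": 30}, {"dx": -4.5, "dy": -3.8, "dz": -2.0, "ax": 0, "ay": 0, "az": -1.24, "hand": 30}, {"dx": -4.8, "dy": -4.1, "dz": -2.0, "ax": 0, "ay": 0, "az": -1.24, "hand": 30}]}}

```text
clock: 27.9
tool_pos: [0.4922, 0.1072, 0.174]
eef_rot: [0.986, -0.166, -0.001, -0.0]
contact_force: [-0.9, 0.3, 0.2]
opening: 0.454
```

```bash
python3 -c "
from h import *
wsnap('w20');wsnap('w20');wsnap('w20');plan((.4396,.229,.174,-19.3))"
```

```text
t 28.05 pos [0.4935 0.1056 0.174 ] yaw -19.15 zaxis [-1.e-04  3.e-04 -1.e+00] open 39.5 F [ 1.  -1.5 -0.1]
(0.4396, 0.229, 0.174, -19.3) d [-1.522e+00 -1.648e+00  1.000e-03] a [-0.003  0.001  0.025]
```

>>> {"method": "servo_tool", "body": {"deltas": [{"dx": -0.4, "dy": -0.45, "dz": 0, "ax": 0, "ay": 0, "az": 0, "hand": 30}, {"dx": -1.0, "dy": -1.1, "dz": 0, "ax": 0, "ay": 0, "az": 0, "hand": 30}, {"dx": -1.4, "dy": -1.5, "dz": 0, "ax": 0, "ay": 0, "az": 0, "hand": 30}, {"dx": -1.52, "dy": -1.65, "dz": 0, "ax": 0, "ay": 0, "az": 0.02, "hand": 30}, {"dx": -1.52, "dy": -1.65, "dz": 0, "ax": 0, "ay": 0, "az": 0.02, "hand": 30}, {"dx": -1.52, "dy": -1.65, "dz": 0, "ax": 0, "ay": 0, "az": 0.02, "hand": 30}, {"dx": -1.52, "dy": -1.65, "dz": 0, "ax": 0, "ay": 0, "az": 0.02, "hand": 30}]}}

```text
clock: 28.92
tool_pos: [0.4413, 0.2263, 0.1741]
eef_rot: [0.985, -0.17, 0.0, 0.0]
contact_force: [0.3, 0.2, -1.5]
opening: 0.448
```

```bash
python3 -c "
from h import *
wsnap('w21');plan((.4396,.229,.055,-19.3))"
```

```text
t 28.98 pos [0.4411 0.2266 0.174 ] yaw -19.58 zaxis [ 3.e-04 -6.e-04 -1.e+00] open 39.8 F [-0.2  0.6 -1.3]
(0.4396, 0.229, 0.055, -19.3) d [-0.038 -0.029  1.984] a [ 0.004 -0.005 -0.047]
```

View pics/w21.png

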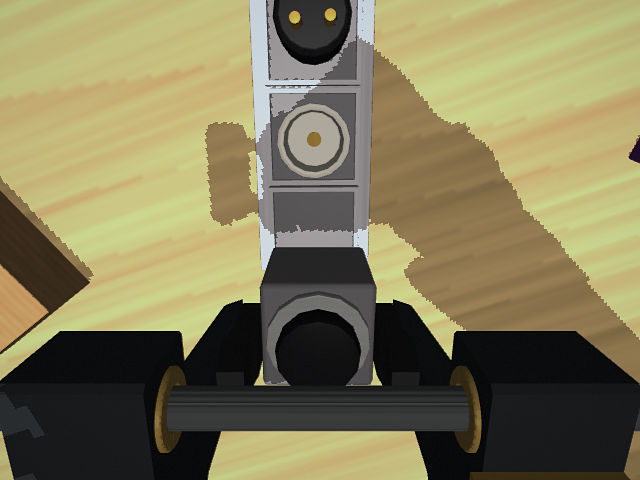

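>>> {"method": "servo_tool", "body": {"deltas": [{"dx": -0.02, "dy": -0.02, "dz": 0.6, "ax": 0, "ay": 0, "az": -0.02, "hand": 30}, {"dx": -0.02, "dy": -0.02, "dz": 1.2, "ax": 0, "ay": 0, "az": -0.02, "hand": 30}, {"dx": -0.02, "dy": -0.02, "dz": 1.6, "ax": 0, "ay": 0, "az": -0.02, "hand": 30}, {"dx": -0.02, "dy": -0.02, "dz": 1.8, "ax": 0, "ay": 0, "az": -0.02, "hand": 30}, {"dx": -0.02, "dy": -0.02, "dz": 1.92, "ax": 0, "ay": 0, "az": -0.02, "hand": 30}, {"dx": -0.02, "dy": -0.02, "dz": 1.98, "ax": 0, "ay": 0, "az": -0.02, "hand": 30}, {"dx": -0.02, "dy": -0.02, "dz": 1.98, "ax": 0, "ay": 0, "az": -0.02, "hand": 30}, {"dx": -0.02, "dy": -0.02, "dz": 1.98, "ax": 0, "ay": 0, "az": -0.02, "hand": 30}]}}

```text
clock: 29.98
tool_pos: [0.4401, 0.2296, 0.0557]
eef_rot: [0.986, -0.168, 0.0, -0.0]
contact_force: [-0.0, -0.1, -0.9]
opening: 0.455
```

```bash
python3 -c "
from h import *
wsnap('w22');plan((.4396,.229,.054,-19.3))"
```

```text
t 30.02 pos [0.44   0.2296 0.0557] yaw -19.33 zaxis [ 8.e-04  4.e-04 -1.e+00] open 39.5 F [ 1.2 -0.3 -1.1]
(0.4396, 0.229, 0.054, -19.3) d [-0.003  0.012  0.028] a [-0.006 -0.006 -0.004]
```

View pics/w22.png

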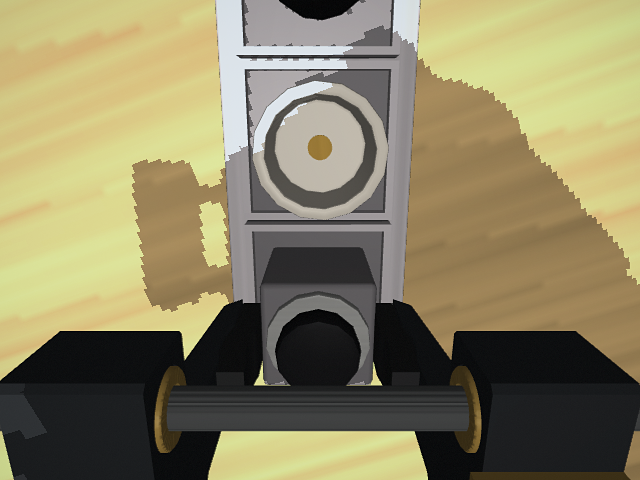

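>>> {"method": "servo_tool", "body": {"deltas": [{"dx": 0, "dy": 0, "dz": 0.02, "ax": 0, "ay": 0, "az": 0, "hand": 30}, {"dx": 0, "dy": 0, "dz": 0.02, "ax": 0, "ay": 0, "az": 0, "hand": 30}, {"dx": 0, "dy": 0, "dz": 0.02, "ax": 0, "ay": 0, "az": 0, "hand": 70}, {"dx": 0, "dy": 0, "dz": 0.02, "ax": 0, "ay": 0, "az": 0, "hand": 70}, {"dx": 0, "dy": 0, "dz": 0.02, "ax": 0, "ay": 0, "az": 0, "hand": 70}, {"dx": 0, "dy": 0, "dz": 0.02, "ax": 0, "ay": 0, "az": 0, "hand": 70}, {"dx": 0, "dy": 0, "dz": -0.2, "ax": 0, "ay": 0, "az": 0, "hand": 70}, {"dx": 0, "dy": 0, "dz": -0.9, "ax": 0, "ay": 0, "az": 0, "hand": 88}, {"dx": 0, "dy": 0, "dz": -1.8, "ax": 0, "ay": 0, "az": 0, "hand": 88}, {"dx": 0, "dy": 0, "dz": -2.4, "ax": 0, "ay": 0, "az": 0, "hand": 88}]}}

```text
clock: 31.28
tool_pos: [0.4401, 0.2295, 0.2022]
eef_rot: [0.986, -0.168, 0.001, -0.001]
contact_force: [0.8, -0.6, -0.0]
opening: 0.994
```

```bash
python3 -c "
from h import *
plan((.535,.195,.33,-19.3))"
```

```text
t 31.27 pos [0.4401 0.2295 0.2022] yaw -19.35 zaxis [ 0.0023  0.0014 -1.    ] open 87.6 F [ 0.8 -0.6 -0. ]
(0.535, 0.195, 0.33, -19.3) d [ 1.686  0.015 -2.127] a [-0.02  -0.016 -0.008]
```

All four are placed. I'll raise the camera over the whole job rack for a final check.

>>> {"method": "servo_tool", "body": {"deltas": [{"dx": 0.2, "dy": 0, "dz": -0.8, "ax": 0, "ay": 0, "az": 0, "hand": 88}, {"dx": 0.9, "dy": 0, "dz": -1.5, "ax": 0, "ay": 0, "az": 0, "hand": 88}, {"dx": 1.5, "dy": 0, "dz": -2.1, "ax": 0, "ay": 0, "az": 0, "hand": 88}, {"dx": 1.7, "dy": 0, "dz": -2.1, "ax": 0, "ay": 0, "az": 0, "hand": 88}, {"dx": 1.7, "dy": 0, "dz": -2.1, "ax": 0, "ay": 0, "az": 0, "hand": 88}, {"dx": 1.7, "dy": 0, "dz": -2.1, "ax": 0, "ay": 0, "az": 0, "hand": 88}, {"dx": 1.7, "dy": 0, "dz": -2.1, "ax": 0, "ay": 0, "az": 0, "hand": 88}, {"dx": 1.7, "dy": 0, "dz": -2.1, "ax": 0, "ay": 0, "az": 0, "hand": 88}]}}

```text
clock: 32.28
tool_pos: [0.5352, 0.1961, 0.3248]
eef_rot: [0.986, -0.167, -0.001, 0.0]
contact_force: [-0.8, -0.9, -0.8]
opening: 0.996
```

```bash
python3 -c "
from h import *
wsnap('w23');plan()
p,d=eyes.snapshot('scene');cv2.imwrite('pics/scene9.png',p[:,:,::-1])
crop('pics/w23.png',250,20,140,150,4,'pics/f1.png');crop('pics/w23.png',250,170,140,150,4,'pics/f2.png')
crop('pics/scene9.png',390,150,120,150,4,'pics/f3.png')"
```

```text
t 32.33 pos [0.5355 0.196  0.3249] yaw -19.29 zaxis [-8.e-04 -3.e-04 -1.e+00] open 87.9 F [-0.4 -0.2 -0.1]
```

View pics/f1.png

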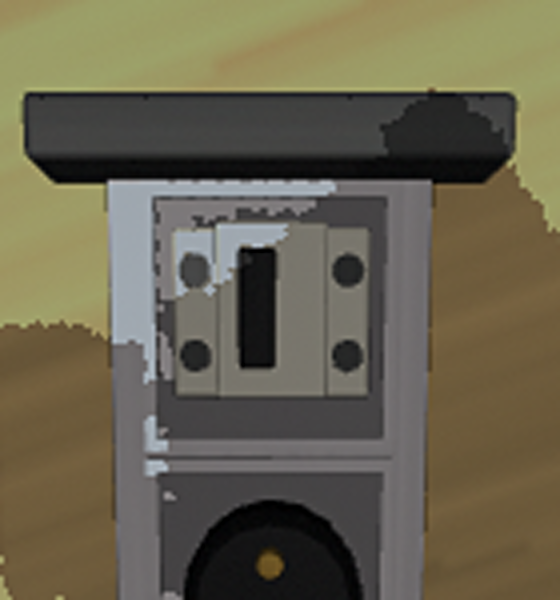

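View pics/f2.png

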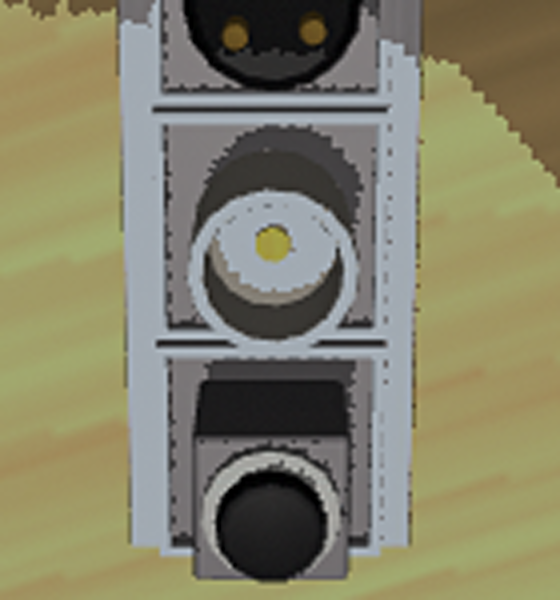

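View pics/f3.png

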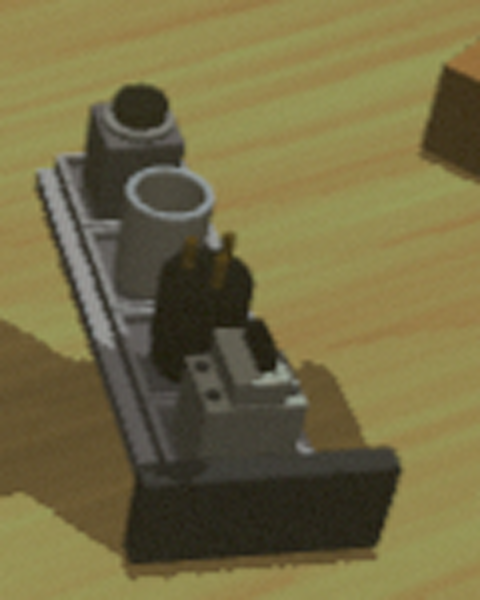

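Run:
```python
from h import *
mw=wm('w23');T=lambda c,k,x,y:((c[0]+.5)/k-.5+x,(c[1]+.5)/k-.5+y)
ms=eyes.camera_model('scene')
A=(4,250,20);B=(4,250,170)
c0=np.array([.5302,.1976]);a=np.radians(160.72);x=np.array([np.cos(a),np.sin(a)]);y=np.array([-x[1],x[0]])
# rim refs + objects, at known z; pair with scene view for height where readable
for n,c,o,z,s in [('breaker top',(272,312),A,.062,None),('plug pins mean',(273,25.7-0),B,.086,None),('lamp rim',(273,266),B,.066,(169,192)),('button',(271,525),B,.077,(139,107)),
  ('pocket1 c',((153+388)/2,(198+440)/2),A,.022,None)]:
    if n=='plug pins mean':
        p=np.mean([atz('w',*T((270,565),*A),z,mw),atz('w',*T((236,34),*B),z,mw),atz('w',*T((313,31),*B),z,mw)],0)
    else: p=atz('w',*T(c,*o),z,mw)
    d=p[:2]-c0;print(n,'rack x,y',(d@x).round(4),(d@y).round(4), tri([ray('w',*T(c,*o),mw),ray('s',*T(s,4,390,150),ms)]).round(4) if s else '')
d=np.load('w23.npy');P=np.array(mw['pose'])
for n,(u,v) in [('breaker body',T((193,310),*A)),('plug face',T((273,60),*B)),('lamp floor',T((285,215),*B)),('button',T((271,525),*B)),('box top',T((205,565),*B)),('lamp rim',T((273,337),*B))]:
    u,v=int(round(u)),int(round(v));o,dd=ray('w',u,v,mw);print(n,'depth z',(o+dd*d[v,u])[2].round(4))
```

```text
breaker top rack x,y -0.0961 0.0002 
plug pins mean rack x,y -0.0331 0.0005 
lamp rim rack x,y 0.0305 0.0005 [0.5008 0.2066 0.0662]
button rack x,y 0.0934 0.0001 [0.4389 0.2292 0.0701]
pocket1 c rack x,y -0.0962 -0.0001 
breaker body depth z 0.0628
plug face depth z 0.0705
lamp floor depth z 0.0357
button depth z 0.0774
box top depth z 0.0616
lamp rim depth z 0.0654
```

```bash
python3 -c "
from h import *
print(r.finish_job())"
```

```text
the job is handed in; nothing more can be done
None
```

All four fittings are upright in the job rack and released. Counted from the end plate, they are in the stock order: breaker, plug, lampholder, button box. I handed the job in at about 32 s with the gripper raised clear.

- **Position:** in the last wrist view each fitting was within about 3 mm of its pocket's centre. Along the row they stood at -96, -33, 30 and 93 mm, and at most 0.5 mm off across it.
- **Seating:** top heights from the depth image were breaker body 63, plug face 70, lampholder rim 65 and button 77 mm. All are within 1 mm of what standing on the 16 mm floor should give.
- **Disagreement:** the two-view height of the button came out 70 mm against 77 mm from depth. The two-view method also read it low in the stock rack, so I took it as pixel and calibration error.
- **Not measured:** tilt and stillness were judged by eye from the pictures, which showed every fitting upright. Wrist force readings between moves stayed below about 4 N.

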